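# Clamp the disc blank with the wing knob

## Robot

A 6-joint arm with a two-finger parallel gripper is mounted at the origin on the work surface. World frame = base frame: x ahead of the robot, y to its left, z up, the work surface at z = 0. Lengths are in mm, angles in rad, forces in N, time in s.
With the tool pointing down it reaches from about 400 to 925 mm from the base axis. Payload 12.5 kg.
Tool frame: the origin (TCP) lies on the mounting face of the last link; the fingertips stand 190 mm ahead of it and the grasp point (between the pads) lies 171 mm ahead of it (env.grasp_offset is the distance from the TCP to the grasp point, in mm); z points along the fingers, y is the direction in which the jaws open and shut (so a half turn about z gives the same grasp; the last joint's range is limited). The gripper opens to 95 mm and grips with 3 to 60 N. Pads are 20 mm wide; open, the fingers measure 119 mm over their backs; the gripper's body (75 mm by 180 mm) begins 59 mm behind the grasp point.
Start: joints at [-1.226, 0.491, 1.559, -0, 1.092, -0.106], TCP at [272.322, -562.553, 404.761] pointing down, gripper open.
Joint ranges: [-3.1, 3.1], [-0.84, 2.19], [0.05, 2.79], [-1.13, 4.28], [0.06, 2.93], [-2.69, 2.69]. Speed limits (rad/s): [2.22, 2.22, 2.79, 3.14, 3.14, 3.14].

## Interface

Orientations are given as [roll, pitch, yaw] about the fixed x, y, z axes, in that order (R = Rz(yaw) Ry(pitch) Rx(roll)).
In Python, from cell import env, viewer gives the robot as it stands.
- The arm moves only by the tool play_rows, never from a script. Its argument "increments" is a list of rows, each an object of numbers: "dx", "dy", "dz": the shift along the tool's x, y, z in mm; "rx", "ry", "rz": the turn, a rotation vector about the tool's x, y, z in units of 6 degrees (1.0 is 6 degrees). A call has 1 to 8 rows; each row is the pose to reach, as a shift and turn from the pose measured when the call began, along the tool's axes at that moment; what a row does not reach only later rows make up. A row lasts 1/12 s, in which the tool goes at most 41.7 mm and 7.16 degrees, less where a joint would pass 70% of its speed; a pose out of reach is approached as far as the arm can. A call with a gripper value outside its range is refused whole. "fingers" is the opening, from 0 (shut) to 1 (fully open), set as the call begins (left out, the last holds). The fingers move at their own pace and stop on an object; the grip force is fixed at half the most. Time passes only in rows, so rows that repeat a pose let the fingers close. It gives the time, the measured TCP pose, the force and the opening at its end, in the units of the state.
- env.state(): the state, without advancing time (a new reading comes with each control period).
- viewer.read_camera(name): name is "scene" or "top"; returns a dict with "image" (384x512x3 uint8, red, green, blue), "fx", "fy", "cx", "cy" (pixels), "k1" (the pictures are not rectified: a ray, as slopes to the right and down, at radius r is drawn at 1 + k1 r^2 times it, then the intrinsics apply), "rvec" (rotation vector, rad) and "tvec" (3), from world to camera coordinates, as OpenCV has them. Camera axes: x right, y down, z forward; pixel columns grow to the right and rows downward; lengths in mm; the calibration is good to about 2 mm. A picture is of the moment at which its call begins. There is no depth.
- env.job_done(): hands the job in, once; it reports no verdict.
The state is a dict: "t": time; "joints": joint angles; "qvel": joint speeds; "tau": joint torques, N m; "eef_pos": TCP position; "tcp_rot": TCP orientation; "ft_force": force on the tool from outside, world axes, zero at the start; "moment": the same for the moment, N m; "opening": opening from 0.0 (shut) to 1.0 (fully open).
Only numpy, scipy, OpenCV 4.12 (cv2) and the standard library are available. Lean on these libraries where they do the work, as an engineer would, in place of code of your own. Each camera call takes 0.05 s, during which the arm holds its last target.

## Task

Clamp the bare metal disc on the fixture: set the black wing knob upright over the stud, turn it back (anticlockwise) until you feel its pins drop into the thread starts, then push it lightly down and turn it clockwise until the thread holds the disc pressed well down on its springs, and let go. Never force the knob: a push of about 10 N is plenty, and more than about 1 N m of twist (120 N on the thread) spoils it. Leave the other things on the bench where they are.

Things in the scene. Friction and masses are not known exactly. Their poses are not given: they have to be found in the camera images.
- knob: black wing knob, the only one on the bench, standing upright, mouth down. Origin: centre of its underside; z up its axis. Round skirt 46 mm across (ribs to 50), 47 mm tall, flat on top; above it the wing. Open bore below: 34 mm wide for 17.5 mm, then 21 mm wide, to a depth of 43 mm. About 150 g.
- wing (a point): middle of the knob's wing, the part to grip: a flat upright bar 46 mm long (along the knob's x), 12 mm thick (along its y), reaching from 47 to 72 mm above the knob's underside, centred on its axis; this point is 59.5 mm above the underside.
- pins (a point): point on the knob's axis 6 mm above its underside, level with three short steel pins that stick inward in the bore: 4 mm thick, 120 degrees apart, one at the knob's +x side, their tips leaving a free circle of about 21 mm.
- fixture: clamping fixture, fixed to the bench: square dark base 150 x 150 x 20 mm, origin at its underside's centre, z up. In its middle a steel stud with a coarse thread, and around it the bare metal disc on springs.
- stud_tip (a point): tip of the upright stud in the fixture's middle, 71 mm above the bench. The stud is 19 mm thick and tapers to 9 mm over its last 7 mm.
- thread (a point): point on the stud's axis, 40 mm above the bench, level with the underside of the starts of its right-hand three-start thread: 31 mm across, flights 3.5 mm thick, each falling 3 mm over 62 degrees clockwise (from above) to an upright tooth 12 degrees wide, then a 46 degree gap to the next start. Where the starts lie differs every time, whatever the fixture's yaw.
- disc_top (a point): point on the stud's axis level with the free disc's top, 34 mm above the bench. A knob set over the stud rests with its pins on the flights, underside 36 to 42 mm above the bench: turned clockwise there it jams on the teeth. Turned back, at most 120 degrees, it drops with a click onto the disc (underside at 34 mm); further back it jams on the teeth within 30 degrees.
- blank (a joint): how far the bare metal disc (120 mm wide, 4 thick, 38 mm hole) is pressed down on its springs, m: 0 free, at most 8 mm; 3 N to start plus 1.5 N per mm. After the click, push the knob 2.5 to 3 mm down (7 N) and turn clockwise: pins go under the flights and draw the disc down. It is clamped 50 to 90 degrees on, reading 3.5 to 4 mm; friction holds it; then the pins meet the teeth.
- washer_big: bystander: steel washer lying flat, 60 mm across, 5 mm thick; origin at its underside's centre
- washer_small: bystander: steel washer lying flat, 40 mm across, 5 mm thick; origin at its underside's centre
- spare_disc: bystander: plain copper disc without a hole lying flat, 100 mm across, 5 mm thick; origin at its underside's centre
- tin: bystander: closed tin standing upright, 90 mm across, 120 mm tall; origin at its underside's centre
- brush: bystander: hand brush lying on the bench, handle to its own -x
- hammer: bystander: hammer lying on the bench, handle to its own -x
- glove_box: bystander: cardboard glove box, 110 x 200 x 80 mm; origin at its underside's centre

How it is judged:
By the outcome, as a careful person would: the job done as asked, in the order asked, and still so for the second after the job is handed in, with the robot touching nothing.
It also fails if it takes over 72 s, if anything falls off the work surface, if the arm or the gripper's body presses on something with over 40 N, if the wrist force passes 120 N, or if a joint passes its speed limit or range.

## Working session

There is one attempt and no reset: what is moved stays moved. The work goes in short steps, Python scripts to look and compute and a tool call to move; the robot and the scene stay as the last step left them, time stands still between calls to the robot, and variables do not carry over. Pictures are saved under pics/ and viewed, and the job is handed in when it is done.

Besides the shell and the picture viewer there is one more tool, called after "Emit:" in YAML: its name, and indented under it one key for each argument. play_rows: Moves the arm, as the interface text tells. Its arguments: {"type":"object","properties":{"increments":{"type":"array","items":{"type":"object","properties":{"dx":{"type":"number"},"dy":{"type":"number"},"dz":{"type":"number"},"rx":{"type":"number"},"ry":{"type":"number"},"rz":{"type":"number"}}}},"fingers":{"type":"number"}},"required":["increments"]}

```bash
ls; mkdir -p pics
cat > h.py <<'E'
import numpy as np, cv2
from cell import env, viewer
def shot(name,fn):
    c=viewer.read_camera(name); cv2.imwrite(fn,c["image"][:,:,::-1]); return c
def proj(c,P):
    R=cv2.Rodrigues(np.array(c["rvec"],float))[0]; p=np.atleast_2d(P)@R.T+np.array(c["tvec"]).ravel()
    s=p[:,:2]/p[:,2:]; r2=(s**2).sum(1,keepdims=True); s=s*(1+c["k1"]*r2)
    return s*[c["fx"],c["fy"]]+[c["cx"],c["cy"]]
def ray(c,uv):
    d=(np.array(uv,float)-[c["cx"],c["cy"]])/[c["fx"],c["fy"]]; s=d.copy()
    for _ in range(30): s=d/(1+c["k1"]*(s@s))
    R=cv2.Rodrigues(np.array(c["rvec"],float))[0]
    return -R.T@np.array(c["tvec"]).ravel(), R.T@np.array([s[0],s[1],1])
def atz(c,uv,z):
    o,d=ray(c,uv); return o+d*(z-o[2])/d[2]
E
python3 - <<'E'
from h import *
import pickle
D={}
for n in("scene","top"):
    D[n]=shot(n,f"pics/{n}0.png"); c=D[n]; print(n,{k:np.round(np.array(v).ravel(),3).tolist() for k,v in c.items() if k!="image"}, ray(c,(256,192))[0])
    im=cv2.resize(c["image"][:,:,::-1],(768,576),interpolation=cv2.INTER_CUBIC); cv2.imwrite(f"pics/{n}0b.png",im)
pickle.dump(D,open("d0.pkl","wb"))
print(env.state())
E
```

```text
pics
scene {'fx': [468.547], 'fy': [468.547], 'cx': [255.091], 'cy': [197.716], 'k1': [-0.187], 'rvec': [1.716, 1.864, -0.726], 'tvec': [46.951, -361.733, 1788.188]} [1482.13764983   64.5226703  1062.90938712]
top {'fx': [462.986], 'fy': [462.986], 'cx': [257.152], 'cy': [197.228], 'k1': [-0.003], 'rvec': [2.157, -2.178, 0.111], 'tvec': [-8.391, 575.939, 1112.456]} [ 457.78291749  -14.71771376 1165.99901346]
{'t': 0.1, 'joints': array([-1.22559615e+00,  4.91490133e-01,  1.55937421e+00, -1.08610623e-05,
        1.09172247e+00, -1.05580084e-01]), 'qvel': array([ 0.00056864, -0.00113916, -0.0031279 , -0.00031372, -0.00016467,
       -0.00075548]), 'tau': array([ 2.84202877e-03, -6.13625336e+01, -2.58605111e+01,  6.94022002e-02,
        4.70105815e-02, -4.15643490e-05]), 'eef_pos': array([ 272.31456774, -562.52751003,  404.23070253]), 'tcp_rot': array([-3.14060302e+00, -9.51887174e-05,  4.50785228e-01]), 'ft_force': array([-0.56790244,  0.6695793 , -0.6167393 ]), 'moment': array([-0.01779589, -0.06825178,  0.00660356]), 'opening': 0.9958745920759772}
```

View pics/scene0b.png

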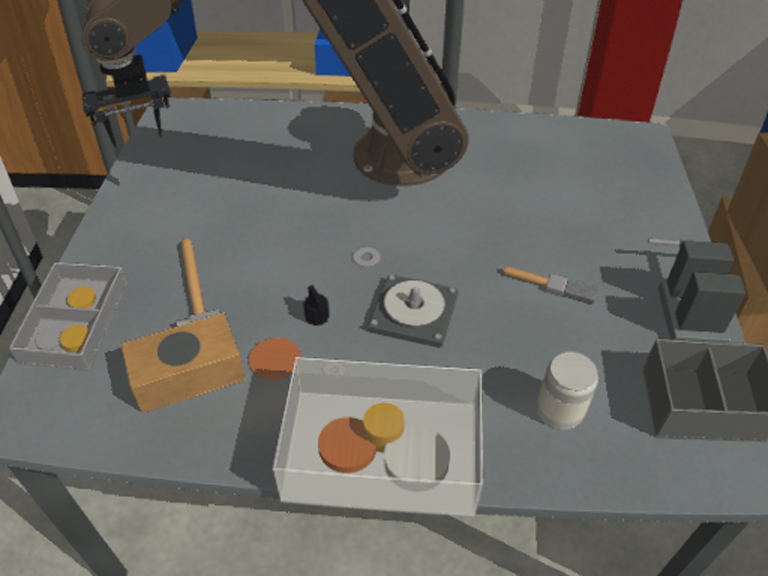

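View pics/top0b.png

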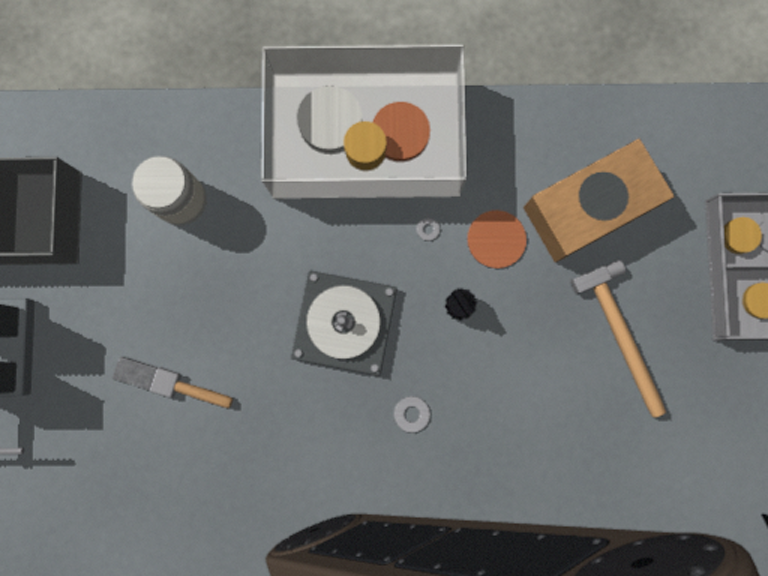

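Top view (×1.5): the knob is near (460,304), and the fixture with its stud is near (343,321). Next I zoom in on both.

Run:
```python
from h import *
import pickle
D=pickle.load(open("d0.pkl","rb"))
def crop(n,u,v,w):
    im=D[n]["image"][v-w:v+w,u-w:u+w,::-1]; 
    im=cv2.convertScaleAbs(im,alpha=1,beta=0); im=(255*(im/255.)**0.5).astype(np.uint8)
    return cv2.resize(im,(400,400),interpolation=cv2.INTER_CUBIC)
cv2.imwrite("pics/z0.png",np.hstack([crop("top",307,203,20),crop("scene",211,204,20)]))
cv2.imwrite("pics/z1.png",np.hstack([crop("top",229,214,40),crop("scene",276,204,40)]))
```

```text
(no output)
```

View pics/z0.png

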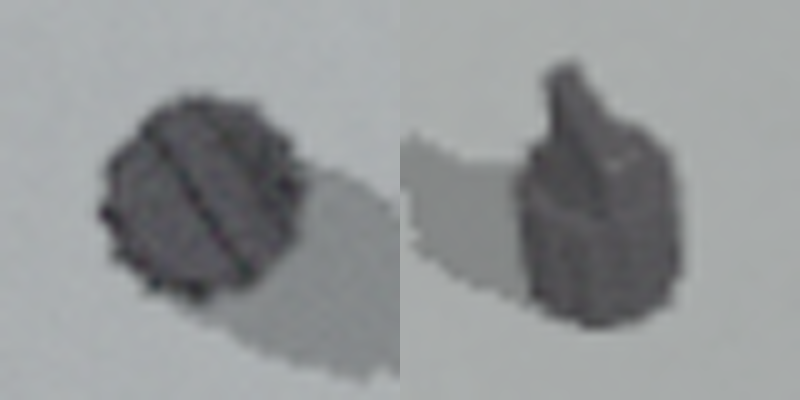

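View pics/z1.png

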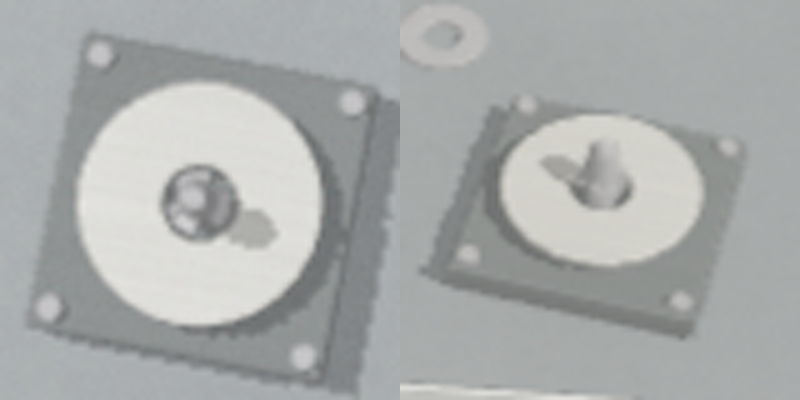

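```bash
cat > fit.py <<'E'
from h import *
import pickle
from scipy.optimize import minimize
D=pickle.load(open("d0.pkl","rb"))
S=8
def circ(r,z,n=60):
    a=np.linspace(0,2*np.pi,n,endpoint=False); return np.c_[r*np.cos(a),r*np.sin(a),0*a+z]
def rend(c,parts,u0,v0,w):
    m=np.zeros((w*S,w*S),np.uint8)
    for P in parts:
        p=(proj(c,P)-[u0,v0]+0.5)*S
        h=cv2.convexHull(p.astype(np.float32)); cv2.fillConvexPoly(m,np.round(h*16).astype(np.int32),255,shift=4)
    return cv2.resize(m,(w,w),interpolation=cv2.INTER_AREA)/255.
def knob(x,y,yaw):
    box=np.array([[a,b,z] for a in(-23,23) for b in(-6,6) for z in(47,72)],float)
    R=np.array([[np.cos(yaw),-np.sin(yaw),0],[np.sin(yaw),np.cos(yaw),0],[0,0,1]])
    t=np.array([x,y,0]); return [np.r_[circ(24,0),circ(24,47)]+t, box@R.T+t]
roi={"top":(287,183,40),"scene":(191,182,40)}
obs={}
for n,(u,v,w) in roi.items():
    g=D[n]["image"][v:v+w,u:u+w].astype(float).max(2)
    print(n,np.percentile(g,[1,10,30,50,80,99]))
    obs[n]=np.clip((72-g)/(72-35),0,1) if 0 else g
pickle.dump(obs,open("obs.pkl","wb"))
E
python3 fit.py
python3 - <<'E'
import sys; sys.path.insert(0,'.')
import pickle,numpy as np
o=pickle.load(open("obs.pkl","rb"))
print(o["top"][18,::1].astype(int)); print(o["scene"][22].astype(int)); print(o["scene"][8].astype(int))
E
```

```text
top [ 18.  29.  76. 122. 124. 127.]
scene [ 22.99  30.    85.   116.   117.   119.  ]
[123 124 121 120 122 123 124 124 121 115  78  29  36  29  33  36  31  31
  20  23  31  31  31  32  27  21  22  19  13  19  38  64  77  76  75  76
  89 117 124 123]
[109  71  71  73  74  73  74  72  73  73  69  51  31  31  35  30  24  25
  25  25  26  31  31  33  33  35  32  52  93 116 117 116 117 117 117 115
 114 114 116 117]
[118 119 118 120 119 119 118 116 117 117 118 118 118 118 111  83  65  68
  98 119 118 118 118 118 119 118 116 117 117 116 117 117 117 116 115 115
 115 117 117 116]
```

```bash
cat > fit2.py <<'E'
from fit import *
O={n:(np.clip((70-g)/40,0,1)) for n,g in obs.items()}
def cost(p,names):
    return sum(((rend(D[n],knob(*p),*roi[n])-O[n])**2).sum() for n in names)
c=D["top"]; g0=atz(c,(307,203),45); print("guess",g0)
for names in(["top"],["scene"],["top","scene"]):
    best=None
    for y0 in (0.3,0.6,0.9):
        r=minimize(cost,[g0[0],g0[1],y0],args=(names,),method="Nelder-Mead",options=dict(initial_simplex=[[g0[0]-3,g0[1],y0],[g0[0]+3,g0[1],y0],[g0[0],g0[1]+3,y0],[g0[0],g0[1],y0+.2]],xatol=.02,fatol=.01))
        if best is None or r.fun<best.fun: best=r
    print(names,best.x,np.degrees(best.x[2]),best.fun)
p=best.x
# wing yaw in top: draw overlay
out=[]
for n in roi:
    u,v,w=roi[n]; im=D[n]["image"][v:v+w,u:u+w,::-1]; im=(255*(im/255.)**.5).astype(np.uint8); im=cv2.resize(im,(400,400),interpolation=cv2.INTER_CUBIC)
    for q,P in enumerate(knob(*p)):
        if q==0: L=[P[60:],P[:60]]
        else: L=[P[[1,3,7,5]],P[[0,2,6,4]]]
        for l in L: cv2.polylines(im,[((proj(D[n],l)-[u,v]+.5)*10).astype(np.int32)],True,(0,255,0) if q else (0,0,255),1)
    out.append(im)
cv2.imwrite("pics/ov.png",np.hstack(out))
# disc
u,v,w=189,174,80
im=D["top"]["image"][v:v+w,u:u+w].astype(float); mn=im.min(2); print(np.percentile(mn,[5,50,95]))
m=(mn>140).astype(np.uint8)
cs=max(cv2.findContours(m,cv2.RETR_EXTERNAL,cv2.CHAIN_APPROX_NONE)[0],key=cv2.contourArea)
e=cv2.fitEllipse(cs); print("disc",e, atz(c,np.array(e[0])+[u,v],34))
print("dia mm",np.array(e[1])/c["fx"]*1132)
d=proj(c,[[0,0,0]]);
u,v,w=236,164,80
m=(D["scene"]["image"][v:v+w,u:u+w].astype(float).min(2)>140).astype(np.uint8)
cs=max(cv2.findContours(m,cv2.RETR_EXTERNAL,cv2.CHAIN_APPROX_NONE)[0],key=cv2.contourArea)
e=cv2.fitEllipse(cs); print("disc scene",e, atz(D["scene"],np.array(e[0])+[u,v],34))
E
python3 fit2.py
```

```text
top [ 18.  29.  76. 122. 124. 127.]
scene [ 22.99  30.    85.   116.   117.   119.  ]
guess [ 559.0082511  -134.82643129   45.        ]
['top'] [ 561.61851601 -136.55465255    0.73835072] 42.30437999416485 21.287913062283735
['scene'] [ 5.62561715e+02 -1.37146539e+02  4.31682312e-01] 24.733574565193326 32.6809167147251
['top', 'scene'] [ 5.61542221e+02 -1.36858311e+02  4.73263226e-01] 27.115985455135746 55.99696895424836
[ 62. 115. 187.]
disc ((39.4111328125, 40.38312530517578), (47.22549057006836, 47.597354888916016), 54.445762634277344) [533.82994004  56.98966574  34.        ]
dia mm [115.46626946 116.37547729]
disc scene ((40.03155517578125, 37.40998077392578), (28.499835968017578, 38.32194900512695), 94.54782104492188) [537.5703187   58.19866989  34.        ]
```

View pics/ov.png

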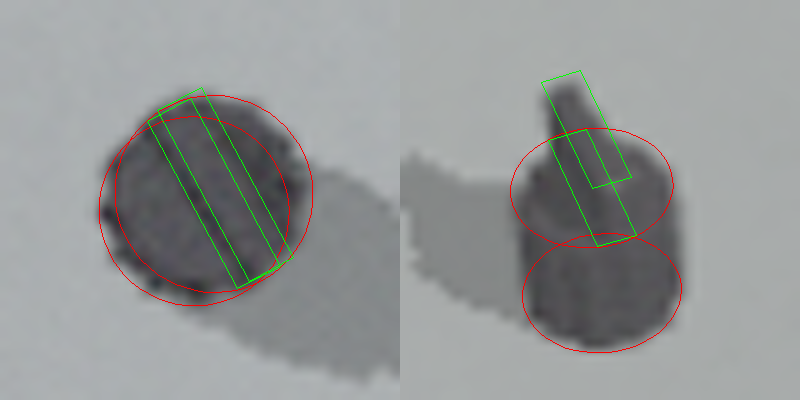

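Run:
```python
from h import *
import pickle
D=pickle.load(open("d0.pkl","rb"))
def crop(n,u,v,w,s,lo,hi):
    im=D[n]["image"][v-w:v+w,u-w:u+w,::-1].astype(float)
    im=np.clip((im-lo)/(hi-lo),0,1)*255
    return cv2.resize(im.astype(np.uint8),(s,s),interpolation=cv2.INTER_CUBIC)
cv2.imwrite("pics/z2.png",np.hstack([crop("top",307,203,14,400,5,60),crop("scene",211,202,16,400,5,80)]))
cv2.imwrite("pics/z3.png",np.hstack([crop("top",229,214,14,400,20,230),crop("scene",276,200,16,400,20,230)]))
for n in("top","scene"):
  print(n,proj(D[n],[[533.8,57,34],[533.8,57,71],[533.8,57,40]]).round(2).tolist())
```

```text
top [[228.41, 214.4], [227.41, 213.36], [228.25, 214.23]]
scene [[275.69, 200.46], [276.18, 191.9], [275.77, 199.09]]
```

View pics/z2.png

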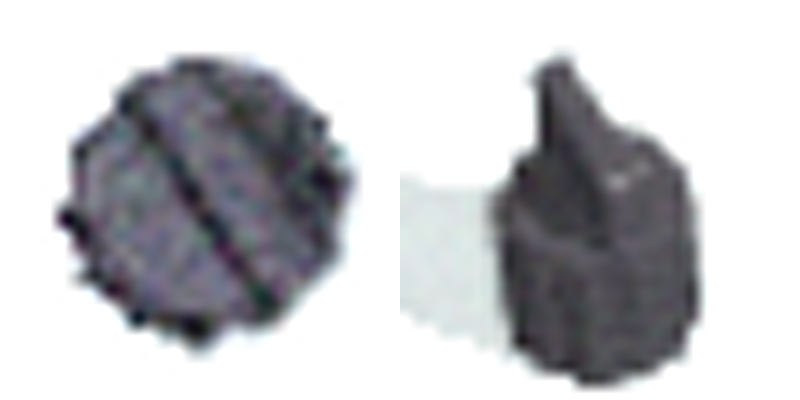

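View pics/z3.png

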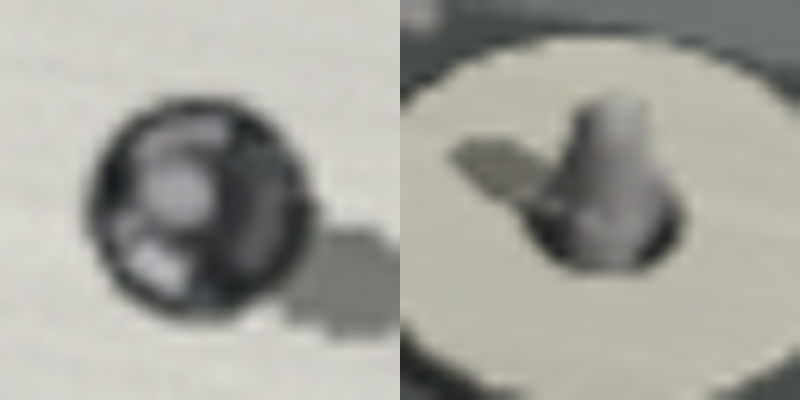

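The knob is at about (562, -137) with the wing yawed about 35°. The stud is at about (534.5, 57), and both cameras agree to 2–4 mm. Three bright thread starts show around the stud. Next I move above the knob.

```bash
cat >> h.py <<'E'
from scipy.spatial.transform import Rotation as Ro
def to(x,y,z,yaw):
    s=env.state(); R=Ro.from_euler("xyz",s["tcp_rot"]); T=Ro.from_euler("xyz",[np.pi,0,yaw])
    d=R.inv().apply(np.array([x,y,z])-s["eef_pos"]); r=np.degrees((R.inv()*T).as_rotvec())/6
    print("dx dy dz",d.round(2),"r",r.round(3)); st(s)
def st(s=None):
    s=s or env.state(); print("t %.2f"%s["t"],s["eef_pos"].round(2),s["tcp_rot"].round(4),"F",s["ft_force"].round(2),"M",s["moment"].round(3),"op %.3f"%s["opening"],"j",s["joints"].round(2))
E
python3 -c "
from h import *
to(562,-137,320,.61)"
```

```text
dx dy dz [ 446.13 -256.73   84.53] r [-0.009 -0.002 -1.52 ]
t 0.10 [ 272.31 -562.53  404.23] [-3.1406e+00 -1.0000e-04  4.5080e-01] F [-0.57  0.67 -0.62] M [-0.018 -0.068  0.007] op 0.996 j [-1.23  0.49  1.56 -0.    1.09 -0.11]
```

Emit:
play_rows:
  increments:
    - {"dx": 25, "dy": -15, "dz": 0}
    - {"dx": 60, "dy": -35, "dz": 0, "rz": -0.2}
    - {"dx": 95, "dy": -55, "dz": 5, "rz": -0.4}
    - {"dx": 130, "dy": -75, "dz": 10, "rz": -0.6}
    - {"dx": 165, "dy": -95, "dz": 15, "rz": -0.8}
    - {"dx": 200, "dy": -115, "dz": 20, "rz": -1.0}
    - {"dx": 235, "dy": -135, "dz": 30, "rz": -1.2}
    - {"dx": 270, "dy": -155, "dz": 40, "rz": -1.5}

```text
invalid input
```

```bash
python3 -c "
from h import *
to(562,-137,320,.61)"
```

```text
dx dy dz [ 446.13 -256.73   84.53] r [-0.009 -0.002 -1.52 ]
t 0.10 [ 272.31 -562.53  404.23] [-3.1406e+00 -1.0000e-04  4.5080e-01] F [-0.57  0.67 -0.62] M [-0.018 -0.068  0.007] op 0.996 j [-1.23  0.49  1.56 -0.    1.09 -0.11]
```

Emit:
play_rows:
  increments:
    - {"dx": 25, "dy": -15, "dz": 0, "rx": 0, "ry": 0, "rz": 0}
    - {"dx": 60, "dy": -35, "dz": 0, "rx": 0, "ry": 0, "rz": -0.2}
    - {"dx": 95, "dy": -55, "dz": 5, "rx": 0, "ry": 0, "rz": -0.4}
    - {"dx": 130, "dy": -75, "dz": 10, "rx": 0, "ry": 0, "rz": -0.6}
    - {"dx": 165, "dy": -95, "dz": 15, "rx": 0, "ry": 0, "rz": -0.8}
    - {"dx": 200, "dy": -115, "dz": 20, "rx": 0, "ry": 0, "rz": -1.0}
    - {"dx": 235, "dy": -135, "dz": 30, "rx": 0, "ry": 0, "rz": -1.2}
    - {"dx": 270, "dy": -155, "dz": 40, "rx": 0, "ry": 0, "rz": -1.5}
  fingers: 1.0

```text
t: 0.77
eef_pos: [448.5, -303.6, 364.2]
tcp_rot: [-3.141, -0.0, 0.609]
ft_force: [0.5, -0.4, -0.0]
opening: 1.001
```

```bash
python3 -c "
from h import *
to(562,-137,320,.61)"
```

```text
dx dy dz [188.35 -71.76  44.28] r [-0.005 -0.003 -0.014]
t 0.77 [ 448.49 -303.58  364.18] [-3.1411e+00 -3.0000e-04  6.0860e-01] F [ 0.47 -0.44 -0.05] M [ 0.001 -0.002 -0.059] op 1.001 j [-0.72  0.42  1.81  0.    0.91  0.24]
```

Emit:
play_rows:
  increments:
    - {"dx": 38, "dy": -14, "dz": 9, "rx": 0, "ry": 0, "rz": 0}
    - {"dx": 76, "dy": -29, "dz": 18, "rx": 0, "ry": 0, "rz": 0}
    - {"dx": 110, "dy": -42, "dz": 27, "rx": 0, "ry": 0, "rz": 0}
    - {"dx": 145, "dy": -55, "dz": 36, "rx": 0, "ry": 0, "rz": 0}
    - {"dx": 172, "dy": -66, "dz": 42, "rx": 0, "ry": 0, "rz": 0}
    - {"dx": 188.4, "dy": -71.8, "dz": 44, "rx": 0, "ry": 0, "rz": 0}
    - {"dx": 188.4, "dy": -71.8, "dz": 44, "rx": 0, "ry": 0, "rz": 0}
    - {"dx": 188.4, "dy": -71.8, "dz": 44, "rx": 0, "ry": 0, "rz": 0}
  fingers: 1.0

```text
t: 1.43
eef_pos: [562.2, -136.3, 319.8]
tcp_rot: [-3.14, 0.0, 0.61]
ft_force: [0.1, -0.2, 0.1]
opening: 1.001
```

```bash
python3 -c "
from h import *
to(562,-137,241,.61)
import pickle
D={}
for n in('top','scene'):
    c=shot(n,'pics/%s1.png'%n); D[n]=c
def crop(n,u,v,w,s):
    im=D[n]['image'][v-w:v+w,u-w:u+w,::-1].astype(float)
    return cv2.resize((255*(im/255)**.5).astype(np.uint8),(s,s),interpolation=cv2.INTER_CUBIC)
cv2.imwrite('pics/z4.png',np.hstack([crop('top',307,203,50,400),crop('scene',211,180,50,400)]))
"
```

```text
dx dy dz [-0.53  0.59 78.82] r [-0.012  0.003  0.004]
t 1.43 [ 562.18 -136.28  319.82] [-3.1403e+00  3.0000e-04  6.1050e-01] F [ 0.07 -0.18  0.07] M [0.016 0.012 0.008] op 1.001 j [-0.35  0.52  1.77  0.    0.85  0.61]
```

View pics/z4.png

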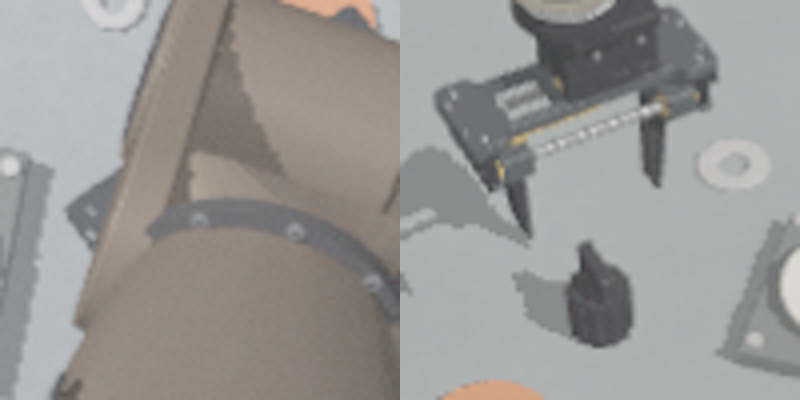

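The scene view shows the jaws straddling the knob and aligned with it; the arm blocks the top camera. I lower onto it now.

Emit:
play_rows:
  increments:
    - {"dx": -0.5, "dy": 0.6, "dz": 15, "rx": 0, "ry": 0, "rz": 0}
    - {"dx": -0.5, "dy": 0.6, "dz": 33, "rx": 0, "ry": 0, "rz": 0}
    - {"dx": -0.5, "dy": 0.6, "dz": 51, "rx": 0, "ry": 0, "rz": 0}
    - {"dx": -0.5, "dy": 0.6, "dz": 65, "rx": 0, "ry": 0, "rz": 0}
    - {"dx": -0.5, "dy": 0.6, "dz": 74, "rx": 0, "ry": 0, "rz": 0}
    - {"dx": -0.5, "dy": 0.6, "dz": 78, "rx": 0, "ry": 0, "rz": 0}
    - {"dx": -0.5, "dy": 0.6, "dz": 78.5, "rx": 0, "ry": 0, "rz": 0}
  fingers: 1.0

```text
t: 2.12
eef_pos: [561.3, -139.0, 241.4]
tcp_rot: [-3.14, 0.0, 0.607]
ft_force: [-0.4, 0.5, -0.0]
opening: 0.999
```

Emit:
play_rows:
  increments:
    - {"dx": 0, "dy": 0, "dz": 0, "rx": 0, "ry": 0, "rz": 0}
  fingers: 0.35

```text
t: 2.2
eef_pos: [561.3, -139.4, 242.0]
tcp_rot: [-3.141, 0.0, 0.607]
ft_force: [0.6, 0.4, 0.3]
opening: 0.972
```

Emit:
play_rows:
  increments:
    - {"dx": 0, "dy": 0, "dz": 0, "rx": 0, "ry": 0, "rz": 0}
    - {"dx": 0, "dy": 0, "dz": 0, "rx": 0, "ry": 0, "rz": 0}
    - {"dx": 0, "dy": 0, "dz": 0, "rx": 0, "ry": 0, "rz": 0}
    - {"dx": 0, "dy": 0, "dz": 0, "rx": 0, "ry": 0, "rz": 0}
  fingers: 0.25

```text
t: 2.53
eef_pos: [561.4, -139.3, 242.4]
tcp_rot: [-3.141, -0.0, 0.607]
ft_force: [-0.2, 0.5, 0.5]
opening: 0.708
```

```bash
python3 -c "
from h import *
to(562,-137,241,.61)
D={}
for n in('scene',):
    c=shot(n,'pics/%s2.png'%n); D[n]=c
def crop(n,u,v,w,s):
    im=D[n]['image'][v-w:v+w,u-w:u+w,::-1].astype(float)
    return cv2.resize((255*(im/255)**.5).astype(np.uint8),(s,s),interpolation=cv2.INTER_CUBIC)
cv2.imwrite('pics/z5.png',crop('scene',211,195,30,600))
"
```

```text
dx dy dz [ 1.86 -1.55  1.38] r [-0.002 -0.004 -0.031]
t 2.53 [ 561.35 -139.33  242.38] [-3.1413e+00 -4.0000e-04  6.0670e-01] F [-0.17  0.48  0.48] M [ 0.013 -0.057  0.029] op 0.708 j [-0.36  0.63  1.82  0.    0.69  0.61]
```

View pics/z5.png

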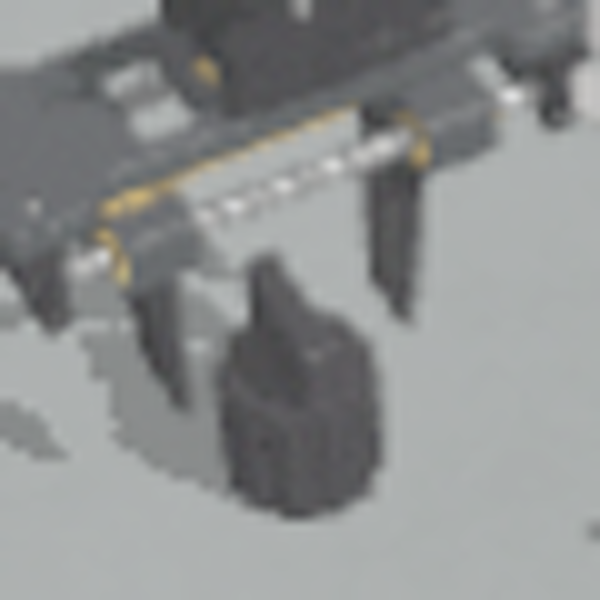

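Emit:
play_rows:
  increments:
    - {"dx": 1.9, "dy": -1.5, "dz": 1.0, "rx": 0, "ry": 0, "rz": 0}
    - {"dx": 1.9, "dy": -1.5, "dz": 1.0, "rx": 0, "ry": 0, "rz": 0}
    - {"dx": 1.9, "dy": -1.5, "dz": 1.0, "rx": 0, "ry": 0, "rz": 0}
    - {"dx": 1.9, "dy": -1.5, "dz": 1.0, "rx": 0, "ry": 0, "rz": 0}
  fingers: 0.25

```text
t: 2.92
eef_pos: [562.1, -136.9, 241.2]
tcp_rot: [-3.141, -0.0, 0.607]
ft_force: [0.5, -0.2, 1.0]
opening: 0.385
```

```bash
python3 -c "
from h import *
to(562,-137,241,.61)
c=shot('scene','pics/scene3.png')
im=c['image'][165:225,181:241,::-1].astype(float)
cv2.imwrite('pics/z6.png',cv2.resize((255*(im/255)**.5).astype(np.uint8),(600,600),interpolation=cv2.INTER_CUBIC))
"
```

```text
dx dy dz [-0.1   0.04  0.25] r [-0.004 -0.002 -0.029]
t 2.92 [ 562.06 -136.91  241.25] [-3.1412e+00 -2.0000e-04  6.0700e-01] F [ 0.45 -0.18  1.02] M [-0.017 -0.041 -0.038] op 0.385 j [-0.35  0.64  1.82  0.    0.68  0.61]
```

View pics/z6.png

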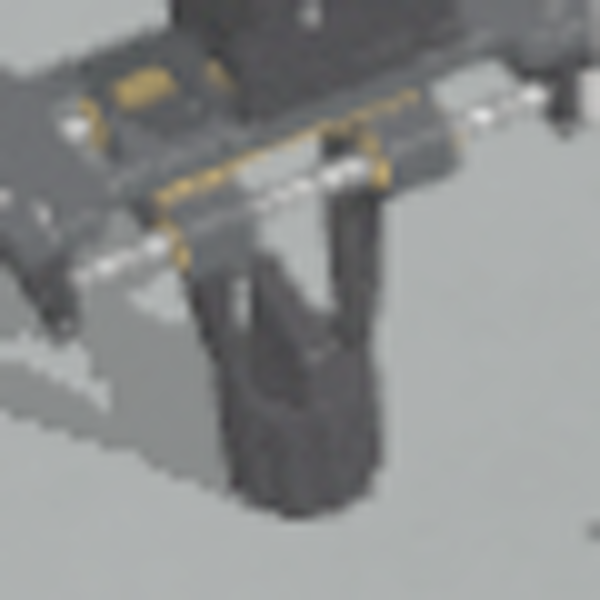

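Everything is straddled evenly and the fingers are clear of the skirt. I close the grip.

Emit:
play_rows:
  increments:
    - {"dx": 0, "dy": 0, "dz": 0.2, "rx": 0, "ry": 0, "rz": 0}
    - {"dx": 0, "dy": 0, "dz": 0.2, "rx": 0, "ry": 0, "rz": 0}
    - {"dx": 0, "dy": 0, "dz": 0.2, "rx": 0, "ry": 0, "rz": 0}
    - {"dx": 0, "dy": 0, "dz": 0.2, "rx": 0, "ry": 0, "rz": 0}
    - {"dx": 0, "dy": 0, "dz": 0.2, "rx": 0, "ry": 0, "rz": 0}
    - {"dx": 0, "dy": 0, "dz": 0.2, "rx": 0, "ry": 0, "rz": 0}
    - {"dx": 0, "dy": 0, "dz": 0.2, "rx": 0, "ry": 0, "rz": 0}
    - {"dx": 0, "dy": 0, "dz": 0.2, "rx": 0, "ry": 0, "rz": 0}
  fingers: 0.0

```text
t: 3.63
eef_pos: [562.0, -137.0, 241.0]
tcp_rot: [-3.141, -0.0, 0.607]
ft_force: [0.2, -0.6, -1.0]
opening: 0.124
```

```bash
python3 -c "
from h import *
to(562,-137,241,.61)
c=shot('scene','pics/scene4.png')
im=c['image'][165:225,181:241,::-1].astype(float)
cv2.imwrite('pics/z7.png',cv2.resize((255*(im/255)**.5).astype(np.uint8),(600,600),interpolation=cv2.INTER_CUBIC))
"
```

```text
dx dy dz [-0.04  0.03 -0.03] r [-0.006 -0.001 -0.03 ]
t 3.63 [ 562.01 -136.95  240.97] [-3.141e+00 -1.000e-04  6.069e-01] F [ 0.2  -0.56 -1.05] M [-0.018  0.03   0.014] op 0.124 j [-0.35  0.64  1.82  0.    0.68  0.61]
```

View pics/z7.png

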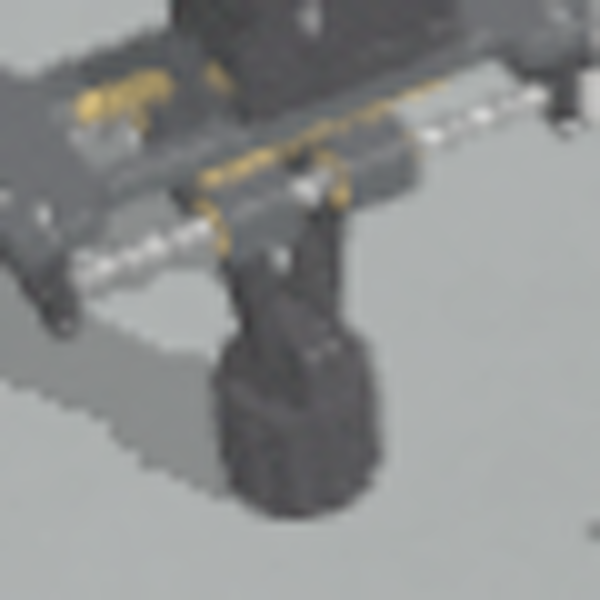

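The grip is good: opening 0.124 is the 12 mm wing, and the underside sits at TCP z − 241. I lift the knob.

Emit:
play_rows:
  increments:
    - {"dx": 0, "dy": 0, "dz": -10, "rx": 0, "ry": 0, "rz": 0}
    - {"dx": 0, "dy": 0, "dz": -25, "rx": 0, "ry": 0, "rz": 0}
    - {"dx": 0, "dy": 0, "dz": -45, "rx": 0, "ry": 0, "rz": 0}
    - {"dx": 0, "dy": 0, "dz": -65, "rx": 0, "ry": 0, "rz": 0}
    - {"dx": 0, "dy": 0, "dz": -85, "rx": 0, "ry": 0, "rz": 0}
    - {"dx": 0, "dy": 0, "dz": -98, "rx": 0, "ry": 0, "rz": 0}
    - {"dx": 0, "dy": 0, "dz": -105, "rx": 0, "ry": 0, "rz": 0}
    - {"dx": 0, "dy": 0, "dz": -105, "rx": 0, "ry": 0, "rz": 0}
  fingers: 0.0

```text
t: 4.35
eef_pos: [562.0, -137.0, 347.8]
tcp_rot: [3.14, -0.002, 0.607]
ft_force: [0.3, 0.6, -2.4]
opening: 0.128
```

```bash
python3 -c "
from h import *
to(534.5,57,346,.61)
"
```

```text
dx dy dz [  88.01 -175.02    1.7 ] r [ 0.016 -0.016 -0.029]
t 4.35 [ 562.03 -136.96  347.84] [ 3.1399e+00 -1.7000e-03  6.0690e-01] F [ 0.28  0.64 -2.43] M [-0.    -0.017 -0.014] op 0.128 j [-0.35  0.49  1.74  0.    0.91  0.61]
```

Emit:
play_rows:
  increments:
    - {"dx": 9, "dy": -18, "dz": 0, "rx": 0, "ry": 0, "rz": 0}
    - {"dx": 24, "dy": -48, "dz": 0, "rx": 0, "ry": 0, "rz": 0}
    - {"dx": 40, "dy": -80, "dz": 0, "rx": 0, "ry": 0, "rz": 0}
    - {"dx": 56, "dy": -112, "dz": 0, "rx": 0, "ry": 0, "rz": 0}
    - {"dx": 72, "dy": -143, "dz": 0, "rx": 0, "ry": 0, "rz": 0}
    - {"dx": 82, "dy": -163, "dz": 0, "rx": 0, "ry": 0, "rz": 0}
    - {"dx": 88, "dy": -175, "dz": 1, "rx": 0, "ry": 0, "rz": 0}
    - {"dx": 88, "dy": -175, "dz": 1, "rx": 0, "ry": 0, "rz": 0}
  fingers: 0.0

```text
t: 5.02
eef_pos: [534.0, 58.9, 346.0]
tcp_rot: [3.141, -0.001, 0.609]
ft_force: [-1.1, -0.3, -1.8]
opening: 0.125
```

Emit:
play_rows:
  increments:
    - {"dx": 0, "dy": 0, "dz": 0, "rx": 0, "ry": 0, "rz": 0}
  fingers: 0.0

```text
t: 5.1
eef_pos: [534.2, 58.8, 345.6]
tcp_rot: [3.141, -0.0, 0.61]
ft_force: [0.4, -0.2, -1.8]
opening: 0.123
```

```bash
python3 -c "
from h import *
import pickle
to(534.5,57,346,.61)
D={}
for n in('scene','top'): D[n]=shot(n,'pics/%s5.png'%n)
D['s']=env.state();pickle.dump(D,open('d5.pkl','wb'))
def crop(n,u,v,w,s):
    im=D[n]['image'][v-w:v+w,u-w:u+w,::-1].astype(float)
    return cv2.resize((255*(im/255)**.5).astype(np.uint8),(s,s),interpolation=cv2.INTER_CUBIC)
cv2.imwrite('pics/z8.png',np.hstack([crop('scene',276,180,40,400),crop('top',229,214,40,400)]))
"
```

```text
dx dy dz [-0.74  1.65 -0.44] r [ 0.007 -0.002  0.004]
t 5.10 [534.16  58.78 345.56] [ 3.1409e+00 -2.0000e-04  6.1040e-01] F [ 0.43 -0.21 -1.78] M [-0.077 -0.043  0.026] op 0.123 j [-0.01  0.44  1.84 -0.    0.86  0.95]
```

View pics/z8.png

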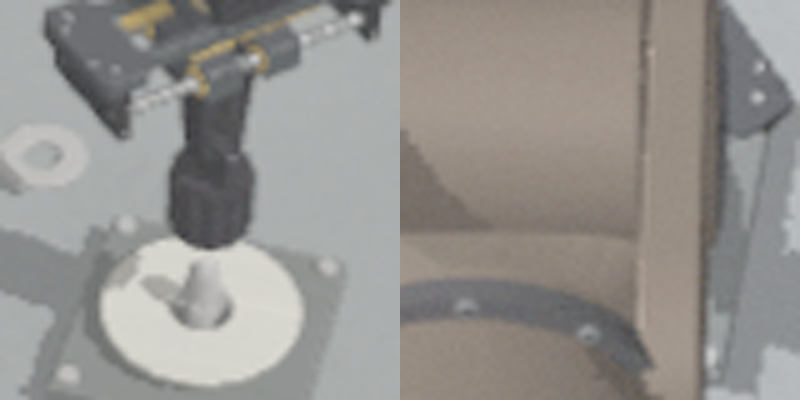

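```bash
cat > fit5.py <<'E'
from fit import circ,rend
from h import *
import pickle
from scipy.optimize import minimize
D=pickle.load(open("d5.pkl","rb")); D0=pickle.load(open("d0.pkl","rb"))
c=D["scene"]; uz=D["s"]["eef_pos"][2]-241
# knob lower skirt: rows below skirt top, dark
u,v,w=256,176,40
g=c["image"][v:v+w,u:u+w].astype(float).max(2); 
O=np.clip((75-g)/45,0,1)
z0=(uz)
for r in (23,24,25):
  def cost(p):
    m=rend(c,[np.r_[circ(r,z0),circ(r,z0+30)]+[p[0],p[1],0]],u,v,w)
    cen=proj(c,[[p[0],p[1],z0+12]])[0]-[u,v]; k=int(round(cen[1]))
    return ((m-O)[13:30]**2).sum()
  print(r,[ (q.x.round(2),round(q.fun,2)) for q in [minimize(cost,[534,59],method="Nelder-Mead",options=dict(initial_simplex=[[531,57],[537,58],[534,61]]))]])
print(g[:,20].astype(int)); print(g[20].astype(int))
# stud tip in scene0 fit: use cone silhouette vs disc white
c0=D0["scene"]; print("tip->",atz(c0,(276.5,192.3),71))
u,v,w=266,186,20
g=c0["image"][v:v+w,u:u+w].astype(int).mean(2).astype(int); print(g)
E
python3 fit5.py
```

```text
top [ 18.  29.  76. 122. 124. 127.]
scene [ 22.99  30.    85.   116.   117.   119.  ]
23 [(array([531.72,  58.16]), np.float64(3.25))]
24 [(array([530.72,  57.5 ]), np.float64(3.27))]
25 [(array([529.7 ,  57.02]), np.float64(3.32))]
[ 35  37  31  28  27  27  26  26  24  29  26  26  25  49 166 168 150 137
 132 124 114 113 113 115 115 122 130 121 118 119 173 180 178 178 179 180
 180 177 176 175]
[ 59  85 108 111 110 139 175 164 124 112 111 111 110 119 129 153 152  83
  83  98 114 128 136 149 169 181 180 181 180 181 181 181 180 179 179 179
 180 176 140  87]
tip-> [535.3249636   58.01426007  71.        ]
[[ 81  80  80  80  82  81  82  87  89  92  90  91  97 103 112 112 113 112
  113 113]
 [ 80  80  84 100 114 139 163 163 163 164 164 164 156 145 145 132 104  97
  104 112]
 [105 141 164 159 161 166 171 171 172 171 172 172 171 168 167 164 161 156
  130 102]
 [158 165 171 170 170 171 171 172 170 171 170 171 170 171 170 171 172 170
  163 159]
 [168 168 168 168 169 169 169 170 171 170 172 171 171 171 170 170 170 171
  170 170]
 [168 167 167 168 167 169 168 168 169 164 158 161 166 169 170 170 1
[... 508 characters left out ...]
 167 168
  170 170]
 [102 102 103 103 105  98  79  75  80  94 108 121 127 131 130 148 169 169
  170 170]
 [138 102 102 112 111  88  79  76  80  95 109 121 127 124 117 121 149 173
  171 170]
 [165 158 138  98  85  90  99  84  91 106 110 122 128 123 115  98 126 173
  173 173]
 [169 169 165 132  66  63  69  76 111 125 116 126 132 124 102  77 108 159
  171 171]
 [170 169 169 147  87  51  54  70  99 118 124 129 132 117  82  57 118 165
  168 168]
 [168 169 169 165 133  67  55  70  92 106 116 122 119  95  58  70 130 169
  168 169]
 [166 166 166 166 162 129  69  70  89 101 113 123 108  67  71 126 165 169
  168 169]
 [168 168 167 167 166 161 145 118  98 104 114 121 111 108 142 163 169 169
  168 169]]
```

```bash
cat > fit6.py <<'E'
from fit import circ,rend
from h import *
import pickle
from scipy.optimize import minimize
def fitk(c,uz,u=258,v=165,w=40,rows=(11,34),x0=(534,59)):
  g=c["image"][v:v+w,u:u+w].astype(float).max(2)
  O=np.clip((80-g)/50,0,1)
  for r in (23,24,25):
    def cost(p):
      m=rend(c,[np.r_[circ(r,uz),circ(r,uz+47)]+[p[0],p[1],0]],u,v,w)
      return ((m-O)[rows[0]:rows[1]]**2).sum()
    q=minimize(cost,x0,method="Nelder-Mead",options=dict(initial_simplex=np.array(x0)+[[-3,-2],[3,-1],[0,2]]))
    print(r,q.x.round(2),round(q.fun,2))
D=pickle.load(open("d5.pkl","rb")); D0=pickle.load(open("d0.pkl","rb"))
fitk(D["scene"],D["s"]["eef_pos"][2]-241)
print("start"); fitk(D0["scene"],0,u=191,v=182,rows=(17,36),x0=(562,-137))
E
python3 fit6.py
```

```text
top [ 18.  29.  76. 122. 124. 127.]
scene [ 22.99  30.    85.   116.   117.   119.  ]
23 [531.2  58.5] 2.16
24 [530.17  58.46] 2.58
25 [528.73  58.62] 6.79
start
23 [ 560.29 -137.31] 7.64
24 [ 558.98 -137.74] 8.23
25 [ 557.55 -138.31] 11.11
```

Emit:
play_rows:
  increments:
    - {"dx": 0.2, "dy": 2, "dz": 5, "rx": 0, "ry": 0, "rz": 0}
    - {"dx": 0.2, "dy": 2, "dz": 12, "rx": 0, "ry": 0, "rz": 0}
    - {"dx": 0.2, "dy": 2, "dz": 19, "rx": 0, "ry": 0, "rz": 0}
    - {"dx": 0.2, "dy": 2, "dz": 24, "rx": 0, "ry": 0, "rz": 0}
    - {"dx": 0.2, "dy": 2, "dz": 27, "rx": 0, "ry": 0, "rz": 0}
    - {"dx": 0.2, "dy": 2, "dz": 27, "rx": 0, "ry": 0, "rz": 0}
    - {"dx": 0.2, "dy": 2, "dz": 27, "rx": 0, "ry": 0, "rz": 0}
  fingers: 0.0

```text
t: 5.78
eef_pos: [535.6, 56.5, 318.4]
tcp_rot: [3.141, 0.0, 0.609]
ft_force: [0.5, -0.3, -1.1]
opening: 0.127
```

```bash
cat > look.py <<'E'
import sys
from h import *
fn=sys.argv[1]; D={n:shot(n,f'pics/{n}_{fn}.png') for n in('scene',)}
im=D['scene']['image'][150:230,236:316,::-1].astype(float)
cv2.imwrite(f'pics/{fn}.png',cv2.resize((255*(im/255)**.5).astype(np.uint8),(640,640),interpolation=cv2.INTER_CUBIC))
E
python3 look.py z9; python3 -c "
from h import *
to(535.5,57.3,316,.61)"
```

```text
dx dy dz [ 0.33 -0.66  2.63] r [ 0.005 -0.002 -0.01 ]
t 5.83 [535.61  56.58 318.63] [ 3.1411e+00 -2.0000e-04  6.0890e-01] F [ 0.56 -1.54 -0.01] M [ 0.025 -0.052  0.022] op 0.123 j [-0.02  0.48  1.86 -0.    0.8   0.94]
```

View pics/z9.png

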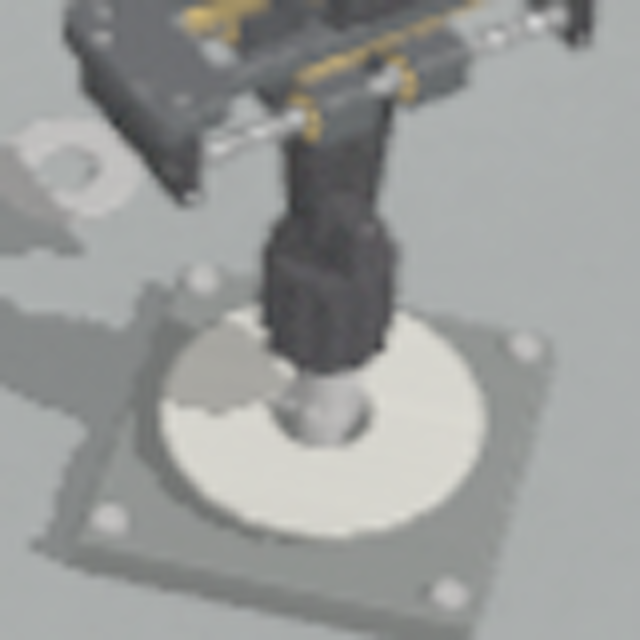

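Emit:
play_rows:
  increments:
    - {"dx": 0.3, "dy": -0.5, "dz": 3, "rx": 0, "ry": 0, "rz": 0}
    - {"dx": 0.3, "dy": -0.5, "dz": 6, "rx": 0, "ry": 0, "rz": 0}
    - {"dx": 0.3, "dy": -0.5, "dz": 9, "rx": 0, "ry": 0, "rz": 0}
    - {"dx": 0.3, "dy": -0.5, "dz": 11, "rx": 0, "ry": 0, "rz": 0}
    - {"dx": 0.3, "dy": -0.5, "dz": 12, "rx": 0, "ry": 0, "rz": 0}
  fingers: 0.0

```text
t: 6.25
eef_pos: [535.5, 57.2, 306.2]
tcp_rot: [3.141, 0.0, 0.609]
ft_force: [0.8, -0.8, -2.3]
opening: 0.125
```

Emit:
play_rows:
  increments:
    - {"dx": 0, "dy": 0, "dz": 1, "rx": 0, "ry": 0, "rz": 0}
    - {"dx": 0, "dy": 0, "dz": 2, "rx": 0, "ry": 0, "rz": 0}
    - {"dx": 0, "dy": 0, "dz": 3, "rx": 0, "ry": 0, "rz": 0}
  fingers: 0.0

```text
t: 6.5
eef_pos: [535.5, 57.2, 303.1]
tcp_rot: [3.141, 0.0, 0.609]
ft_force: [0.5, 0.1, -1.2]
opening: 0.125
```

```bash
python3 -c "
from h import *
to(535.5,57.3,300,.61)"
```

```text
dx dy dz [ 0.02 -0.11  3.13] r [ 0.003  0.002 -0.009]
t 6.50 [535.55  57.2  303.13] [3.1413e+00 2.0000e-04 6.0900e-01] F [ 0.53  0.14 -1.19] M [ 0.018 -0.074 -0.015] op 0.125 j [-0.02  0.5   1.88 -0.    0.76  0.95]
```

Emit:
play_rows:
  increments:
    - {"dx": 0, "dy": 0, "dz": 1, "rx": 0, "ry": 0, "rz": 0}
    - {"dx": 0, "dy": 0, "dz": 2, "rx": 0, "ry": 0, "rz": 0}
    - {"dx": 0, "dy": 0, "dz": 3, "rx": 0, "ry": 0, "rz": 0}
  fingers: 0.0

```text
t: 6.75
eef_pos: [535.5, 57.2, 300.1]
tcp_rot: [3.141, 0.0, 0.609]
ft_force: [-0.2, 0.3, -1.7]
opening: 0.126
```

Emit:
play_rows:
  increments:
    - {"dx": 0, "dy": 0, "dz": 1, "rx": 0, "ry": 0, "rz": 0}
    - {"dx": 0, "dy": 0, "dz": 2, "rx": 0, "ry": 0, "rz": 0}
  fingers: 0.0

```text
t: 6.92
eef_pos: [535.5, 57.2, 298.0]
tcp_rot: [3.141, 0.0, 0.609]
ft_force: [-0.8, 0.3, -2.1]
opening: 0.127
```

Emit:
play_rows:
  increments:
    - {"dx": 0, "dy": 0, "dz": 1, "rx": 0, "ry": 0, "rz": 0}
    - {"dx": 0, "dy": 0, "dz": 2, "rx": 0, "ry": 0, "rz": 0}
  fingers: 0.0

```text
t: 7.08
eef_pos: [535.5, 57.2, 295.9]
tcp_rot: [3.141, 0.0, 0.609]
ft_force: [0.6, 0.4, -2.3]
opening: 0.12
```

```bash
python3 -c "
from h import *
to(535.5,57.3,300,.61)"
```

```text
dx dy dz [ 0.05 -0.07 -4.11] r [ 0.002  0.002 -0.01 ]
t 7.08 [535.49  57.21 295.89] [3.1414e+00 2.0000e-04 6.0900e-01] F [ 0.62  0.43 -2.33] M [ 0.058  0.072 -0.004] op 0.120 j [-0.02  0.51  1.88 -0.    0.75  0.95]
```

Emit:
play_rows:
  increments:
    - {"dx": 0, "dy": 0, "dz": 1, "rx": 0, "ry": 0, "rz": 0}
    - {"dx": 0, "dy": 0, "dz": 2, "rx": 0, "ry": 0, "rz": 0}
  fingers: 0.0

```text
t: 7.25
eef_pos: [535.5, 57.2, 293.8]
tcp_rot: [3.141, 0.0, 0.609]
ft_force: [-0.3, 0.3, -1.0]
opening: 0.123
```

Emit:
play_rows:
  increments:
    - {"dx": 0, "dy": 0, "dz": 1, "rx": 0, "ry": 0, "rz": 0}
    - {"dx": 0, "dy": 0, "dz": 2, "rx": 0, "ry": 0, "rz": 0}
  fingers: 0.0

```text
t: 7.42
eef_pos: [535.5, 57.2, 291.7]
tcp_rot: [3.141, 0.0, 0.609]
ft_force: [-0.2, -0.4, -0.6]
opening: 0.125
```

Emit:
play_rows:
  increments:
    - {"dx": 0, "dy": 0, "dz": 1, "rx": 0, "ry": 0, "rz": 0}
    - {"dx": 0, "dy": 0, "dz": 2, "rx": 0, "ry": 0, "rz": 0}
  fingers: 0.0

```text
t: 7.58
eef_pos: [535.5, 57.2, 289.5]
tcp_rot: [3.141, 0.0, 0.609]
ft_force: [-0.3, 1.2, -1.6]
opening: 0.123
```

Emit:
play_rows:
  increments:
    - {"dx": 0, "dy": 0, "dz": 1, "rx": 0, "ry": 0, "rz": 0}
    - {"dx": 0, "dy": 0, "dz": 2, "rx": 0, "ry": 0, "rz": 0}
  fingers: 0.0

```text
t: 7.75
eef_pos: [535.5, 57.2, 287.4]
tcp_rot: [3.141, 0.0, 0.609]
ft_force: [-0.7, 0.1, -1.3]
opening: 0.125
```

```bash
python3 -c "
from h import *
to(535.5,57.3,300,.61)"
```

```text
dx dy dz [  0.06  -0.07 -12.59] r [ 0.001  0.003 -0.01 ]
t 7.75 [535.48  57.2  287.41] [3.1414e+00 3.0000e-04 6.0900e-01] F [-0.7   0.09 -1.3 ] M [-0.022  0.105 -0.013] op 0.125 j [-0.02  0.52  1.89 -0.    0.73  0.95]
```

No lateral load at an underside height of 46.4 mm, so the knob is centred. I creep down towards the flights.

Emit:
play_rows:
  increments:
    - {"dx": 0, "dy": 0, "dz": 1, "rx": 0, "ry": 0, "rz": 0}
    - {"dx": 0, "dy": 0, "dz": 2, "rx": 0, "ry": 0, "rz": 0}
    - {"dx": 0, "dy": 0, "dz": 3, "rx": 0, "ry": 0, "rz": 0}
  fingers: 0.0

```text
t: 8.0
eef_pos: [535.4, 57.2, 284.3]
tcp_rot: [-3.141, 0.001, 0.609]
ft_force: [-0.8, 0.6, -0.6]
opening: 0.124
```

Emit:
play_rows:
  increments:
    - {"dx": 0, "dy": 0, "dz": 0.7, "rx": 0, "ry": 0, "rz": 0}
    - {"dx": 0, "dy": 0, "dz": 1, "rx": 0, "ry": 0, "rz": 0}
  fingers: 0.0

```text
t: 8.17
eef_pos: [535.4, 57.2, 283.1]
tcp_rot: [-3.141, 0.001, 0.609]
ft_force: [-0.5, -0.9, -1.5]
opening: 0.124
```

Emit:
play_rows:
  increments:
    - {"dx": 0, "dy": 0, "dz": 0.7, "rx": 0, "ry": 0, "rz": 0}
    - {"dx": 0, "dy": 0, "dz": 1, "rx": 0, "ry": 0, "rz": 0}
  fingers: 0.0

```text
t: 8.33
eef_pos: [535.3, 57.2, 282.0]
tcp_rot: [-3.141, 0.001, 0.609]
ft_force: [-2.1, -0.0, -1.3]
opening: 0.127
```

```bash
python3 -c "
from h import *
to(535.5,57.3,300,.61)"
```

```text
dx dy dz [  0.18  -0.   -17.95] r [-0.002  0.009 -0.01 ]
t 8.33 [535.34  57.19 282.05] [-3.1414e+00  9.0000e-04  6.0900e-01] F [-2.05 -0.04 -1.28] M [-0.013  0.264  0.075] op 0.127 j [-0.02  0.53  1.89 -0.    0.72  0.95]
```

Emit:
play_rows:
  increments:
    - {"dx": -0.4, "dy": -0.3, "dz": 0.7, "rx": 0, "ry": 0, "rz": 0}
    - {"dx": -0.4, "dy": -0.3, "dz": 1, "rx": 0, "ry": 0, "rz": 0}
  fingers: 0.0

```text
t: 8.5
eef_pos: [534.9, 57.2, 281.0]
tcp_rot: [-3.142, 0.001, 0.609]
ft_force: [-0.6, 0.3, -2.1]
opening: 0.122
```

Emit:
play_rows:
  increments:
    - {"dx": 0, "dy": 0, "dz": 0.7, "rx": 0, "ry": 0, "rz": 0}
    - {"dx": 0, "dy": 0, "dz": 1, "rx": 0, "ry": 0, "rz": 0}
  fingers: 0.0

```text
t: 8.67
eef_pos: [534.9, 57.2, 279.9]
tcp_rot: [3.141, 0.0, 0.609]
ft_force: [0.2, 0.1, -1.1]
opening: 0.121
```

```bash
python3 -c "
from h import *
to(535.5,57.3,300,.61)"
```

```text
dx dy dz [  0.52   0.25 -20.07] r [ 0.001  0.004 -0.01 ]
t 8.67 [534.93  57.2  279.93] [3.1415e+00 4.0000e-04 6.0890e-01] F [ 0.24  0.1  -1.06] M [-0.006  0.021 -0.008] op 0.121 j [-0.02  0.53  1.9  -0.    0.71  0.95]
```

Emit:
play_rows:
  increments:
    - {"dx": 0, "dy": 0, "dz": 0.5, "rx": 0, "ry": 0, "rz": 0}
    - {"dx": 0, "dy": 0, "dz": 0.8, "rx": 0, "ry": 0, "rz": 0}
  fingers: 0.0

```text
t: 8.83
eef_pos: [535.0, 57.2, 279.4]
tcp_rot: [3.141, 0.0, 0.609]
ft_force: [-1.0, 0.2, 6.3]
opening: 0.121
```

Emit:
play_rows:
  increments:
    - {"dx": 0, "dy": 0, "dz": 0.5, "rx": 0, "ry": 0, "rz": 0}
    - {"dx": 0, "dy": 0, "dz": 0.8, "rx": 0, "ry": 0, "rz": 0}
  fingers: 0.0

```text
t: 9.0
eef_pos: [535.0, 57.3, 279.3]
tcp_rot: [3.141, -0.0, 0.609]
ft_force: [-3.4, -0.3, 11.8]
opening: 0.128
```

```bash
python3 look.py z10; python3 -c "
from h import *
st()"
```

```text
t 9.05 [534.98  57.21 279.25] [ 3.1409e+00 -3.0000e-04  6.0910e-01] F [-2.76 -0.27  8.53] M [-0.057  0.669 -0.013] op 0.124 j [-0.02  0.54  1.9  -0.    0.71  0.95]
```

View pics/z10.png

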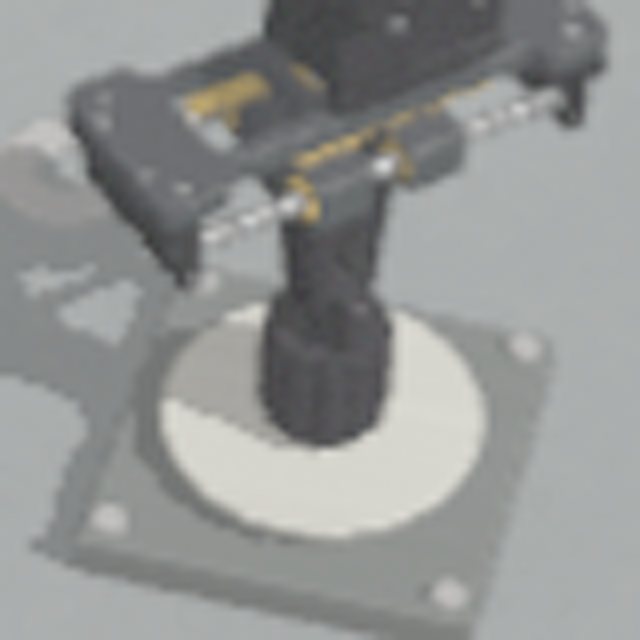

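The pins rest on the flights at an underside height of about 38.3 mm. I turn back anticlockwise (rz negative) with a light push.

Emit:
play_rows:
  increments:
    - {"dx": -0.2, "dy": -0.2, "dz": 0.2, "rx": 0, "ry": 0, "rz": -0.5}
    - {"dx": -0.2, "dy": -0.2, "dz": 0.1, "rx": 0, "ry": 0, "rz": -1}
  fingers: 0.0

```text
t: 9.22
eef_pos: [534.6, 57.3, 279.6]
tcp_rot: [3.141, -0.0, 0.716]
ft_force: [-2.8, -1.2, 5.8]
opening: 0.127
```

```bash
python3 -c "
from h import *
st()"
```

```text
t 9.22 [534.58  57.26 279.63] [ 3.1408e+00 -3.0000e-04  7.1590e-01] F [-2.78 -1.19  5.85] M [-0.156  0.576 -0.095] op 0.127 j [-0.02  0.53  1.9  -0.    0.71  0.84]
```

Emit:
play_rows:
  increments:
    - {"dx": 0, "dy": 0, "dz": 0.2, "rx": 0, "ry": 0, "rz": -0.5}
    - {"dx": 0, "dy": 0, "dz": 0.1, "rx": 0, "ry": 0, "rz": -1}
  fingers: 0.0

```text
t: 9.38
eef_pos: [534.6, 57.3, 279.9]
tcp_rot: [3.14, -0.001, 0.823]
ft_force: [-1.2, 0.4, 1.7]
opening: 0.126
```

```bash
python3 -c "
from h import *
st()"
```

```text
t 9.38 [534.63  57.28 279.9 ] [ 3.1402e+00 -9.0000e-04  8.2320e-01] F [-1.25  0.37  1.75] M [ 0.148  0.069 -0.057] op 0.126 j [-0.02  0.53  1.9  -0.    0.71  0.73]
```

Emit:
play_rows:
  increments:
    - {"dx": 0, "dy": 0, "dz": 0.2, "rx": 0, "ry": 0, "rz": -0.5}
    - {"dx": 0, "dy": 0, "dz": 0.2, "rx": 0, "ry": 0, "rz": -1}
  fingers: 0.0

```text
t: 9.55
eef_pos: [534.6, 57.3, 279.9]
tcp_rot: [3.14, -0.001, 0.931]
ft_force: [-0.3, -0.5, 0.5]
opening: 0.123
```

```bash
python3 -c "
from h import *
st()"
```

```text
t 9.55 [534.59  57.33 279.87] [ 3.1401e+00 -9.0000e-04  9.3050e-01] F [-0.26 -0.49  0.48] M [0.108 0.125 0.031] op 0.123 j [-0.02  0.53  1.9  -0.    0.71  0.62]
```

Emit:
play_rows:
  increments:
    - {"dx": 0, "dy": 0, "dz": 0.2, "rx": 0, "ry": 0, "rz": -0.5}
    - {"dx": 0, "dy": 0, "dz": 0.2, "rx": 0, "ry": 0, "rz": -1}
  fingers: 0.0

```text
t: 9.72
eef_pos: [534.6, 57.3, 279.7]
tcp_rot: [3.14, -0.001, 1.038]
ft_force: [-0.3, 0.1, -1.8]
opening: 0.122
```

```bash
python3 -c "
from h import *
st()"
```

```text
t 9.72 [534.58  57.33 279.65] [ 3.1399e+00 -8.0000e-04  1.0379e+00] F [-0.35  0.09 -1.77] M [-0.035 -0.013 -0.029] op 0.122 j [-0.02  0.53  1.9  -0.    0.71  0.52]
```

The load has gone. I press gently without turning to see whether it drops.

Emit:
play_rows:
  increments:
    - {"dx": 0, "dy": 0, "dz": 0.5, "rx": 0, "ry": 0, "rz": 0}
    - {"dx": 0, "dy": 0, "dz": 1, "rx": 0, "ry": 0, "rz": 0}
  fingers: 0.0

```text
t: 9.88
eef_pos: [534.6, 57.3, 278.7]
tcp_rot: [3.14, -0.001, 1.037]
ft_force: [-1.0, -2.7, 2.6]
opening: 0.128
```

```bash
python3 -c "
from h import *
st()"
```

```text
t 9.88 [534.62  57.29 278.72] [ 3.1396e+00 -8.0000e-04  1.0368e+00] F [-1.02 -2.72  2.65] M [-0.402  0.214 -0.011] op 0.128 j [-0.02  0.54  1.9  -0.    0.7   0.52]
```

Emit:
play_rows:
  increments:
    - {"dx": -0.2, "dy": 0.1, "dz": 0, "rx": 0.02, "ry": 0, "rz": -0.5}
    - {"dx": -0.2, "dy": 0.1, "dz": 0.5, "rx": 0.02, "ry": 0, "rz": -0.8}
  fingers: 0.0

```text
t: 10.05
eef_pos: [534.6, 57.0, 278.2]
tcp_rot: [-3.142, -0.001, 1.121]
ft_force: [0.8, -0.2, -1.2]
opening: 0.123
```

```bash
python3 -c "
from h import *
st()"
```

```text
t 10.05 [534.63  57.03 278.18] [-3.1416e+00 -7.0000e-04  1.1210e+00] F [ 0.8  -0.25 -1.2 ] M [-0.028 -0.102 -0.026] op 0.123 j [-0.02  0.54  1.9   0.    0.7   0.43]
```

Emit:
play_rows:
  increments:
    - {"dx": 0, "dy": 0, "dz": 0.5, "rx": 0, "ry": 0, "rz": 0}
    - {"dx": 0, "dy": 0, "dz": 1, "rx": 0, "ry": 0, "rz": 0}
  fingers: 0.0

```text
t: 10.22
eef_pos: [534.7, 57.0, 277.0]
tcp_rot: [-3.142, -0.001, 1.119]
ft_force: [0.0, -0.3, -2.5]
opening: 0.126
```

```bash
python3 -c "
from h import *
st()"
```

```text
t 10.22 [534.66  57.   277.05] [-3.1415e+00 -8.0000e-04  1.1187e+00] F [ 0.04 -0.28 -2.46] M [-0.071 -0.019  0.076] op 0.126 j [-0.02  0.54  1.9   0.    0.7   0.43]
```

It is dropping freely through the gap. I go on down to the disc.

Emit:
play_rows:
  increments:
    - {"dx": 0, "dy": 0, "dz": 0.5, "rx": 0, "ry": 0, "rz": 0}
    - {"dx": 0, "dy": 0, "dz": 1, "rx": 0, "ry": 0, "rz": 0}
  fingers: 0.0

```text
t: 10.38
eef_pos: [534.6, 57.0, 275.9]
tcp_rot: [-3.141, -0.001, 1.117]
ft_force: [-0.4, -0.6, -1.6]
opening: 0.122
```

Emit:
play_rows:
  increments:
    - {"dx": 0, "dy": 0, "dz": 0.5, "rx": 0, "ry": 0, "rz": 0}
    - {"dx": 0, "dy": 0, "dz": 1, "rx": 0, "ry": 0, "rz": 0}
  fingers: 0.0

```text
t: 10.55
eef_pos: [534.7, 57.0, 274.9]
tcp_rot: [-3.142, -0.001, 1.117]
ft_force: [-0.9, -0.6, -0.1]
opening: 0.125
```

Emit:
play_rows:
  increments:
    - {"dx": 0, "dy": 0, "dz": 0.5, "rx": 0, "ry": 0, "rz": 0}
    - {"dx": 0, "dy": 0, "dz": 0.5, "rx": 0, "ry": 0, "rz": 0}
  fingers: 0.0

```text
t: 10.72
eef_pos: [534.7, 57.0, 274.4]
tcp_rot: [-3.142, -0.001, 1.116]
ft_force: [-0.4, -0.5, 1.2]
opening: 0.12
```

```bash
python3 -c "
from h import *
st()"
```

```text
t 10.72 [534.68  57.01 274.41] [-3.1415e+00 -7.0000e-04  1.1165e+00] F [-0.37 -0.5   1.21] M [-0.131  0.097  0.013] op 0.120 j [-0.02  0.54  1.9   0.    0.7   0.44]
```

The knob is on the disc. I push it down to an underside height of about 31.2 mm.

Emit:
play_rows:
  increments:
    - {"dx": 0, "dy": 0, "dz": 0.8, "rx": 0, "ry": 0, "rz": 0}
    - {"dx": 0, "dy": 0, "dz": 1.6, "rx": 0, "ry": 0, "rz": 0}
    - {"dx": 0, "dy": 0, "dz": 2.4, "rx": 0, "ry": 0, "rz": 0}
    - {"dx": 0, "dy": 0, "dz": 2.4, "rx": 0, "ry": 0, "rz": 0}
  fingers: 0.0

```text
t: 11.05
eef_pos: [534.7, 57.0, 272.1]
tcp_rot: [3.142, -0.001, 1.116]
ft_force: [-0.9, 0.1, 4.3]
opening: 0.126
```

```bash
python3 -c "
from h import *
st()"
```

```text
t 11.05 [534.67  57.03 272.07] [ 3.1415e+00 -8.0000e-04  1.1165e+00] F [-0.94  0.14  4.33] M [-0.117  0.334  0.067] op 0.126 j [-0.02  0.55  1.9   0.    0.69  0.44]
```

Pressed about 2.9 mm with roughly 6 N. I turn clockwise (rz positive).

Emit:
play_rows:
  increments:
    - {"dx": 0, "dy": 0, "dz": 0.2, "rx": 0, "ry": 0, "rz": 0.5}
    - {"dx": 0, "dy": 0, "dz": 0.3, "rx": 0, "ry": 0, "rz": 1}
  fingers: 0.0

```text
t: 11.22
eef_pos: [534.9, 57.0, 272.0]
tcp_rot: [3.141, -0.001, 1.01]
ft_force: [0.1, 0.0, 4.1]
opening: 0.124
```

```bash
python3 -c "
from h import *
st()"
```

```text
t 11.22 [534.89  56.99 272.03] [ 3.1406e+00 -1.3000e-03  1.0096e+00] F [0.13 0.03 4.13] M [-0.192  0.004  0.021] op 0.124 j [-0.02  0.55  1.9   0.    0.69  0.54]
```

Emit:
play_rows:
  increments:
    - {"dx": 0, "dy": 0, "dz": 0.1, "rx": 0, "ry": 0, "rz": 0.5}
    - {"dx": 0, "dy": 0, "dz": 0.2, "rx": 0, "ry": 0, "rz": 1}
  fingers: 0.0

```text
t: 11.38
eef_pos: [534.9, 57.0, 272.0]
tcp_rot: [3.14, -0.001, 0.902]
ft_force: [-1.7, 0.0, 4.6]
opening: 0.121
```

```bash
python3 -c "
from h import *
st()"
```

```text
t 11.38 [534.93  56.96 272.03] [ 3.1404e+00 -1.4000e-03  9.0250e-01] F [-1.66  0.03  4.64] M [-0.326  0.361  0.09 ] op 0.121 j [-0.02  0.55  1.9   0.    0.69  0.65]
```

Emit:
play_rows:
  increments:
    - {"dx": 0, "dy": 0, "dz": 0.2, "rx": 0, "ry": 0, "rz": 0.5}
    - {"dx": 0, "dy": 0, "dz": 0.3, "rx": 0.01, "ry": 0, "rz": 1}
  fingers: 0.0

```text
t: 11.55
eef_pos: [534.9, 56.9, 271.9]
tcp_rot: [3.141, -0.001, 0.795]
ft_force: [-1.4, -1.5, 5.4]
opening: 0.125
```

```bash
python3 -c "
from h import *
st()"
```

```text
t 11.55 [534.92  56.89 271.92] [ 3.1414e+00 -1.4000e-03  7.9520e-01] F [-1.4  -1.53  5.38] M [-0.313  0.297  0.093] op 0.125 j [-0.02  0.55  1.9   0.    0.69  0.76]
```

Emit:
play_rows:
  increments:
    - {"dx": 0, "dy": 0, "dz": 0.2, "rx": 0, "ry": 0, "rz": 0.5}
    - {"dx": 0, "dy": 0, "dz": 0.3, "rx": 0.01, "ry": 0, "rz": 1}
  fingers: 0.0

```text
t: 11.72
eef_pos: [535.0, 56.8, 271.8]
tcp_rot: [-3.141, -0.002, 0.688]
ft_force: [-1.3, -2.3, 5.1]
opening: 0.126
```

```bash
python3 -c "
from h import *
st()"
```

```text
t 11.72 [534.96  56.81 271.85] [-3.1411e+00 -1.5000e-03  6.8800e-01] F [-1.29 -2.34  5.09] M [-0.469  0.322  0.049] op 0.126 j [-0.02  0.55  1.9   0.    0.69  0.86]
```

Emit:
play_rows:
  increments:
    - {"dx": 0, "dy": 0, "dz": 0.2, "rx": 0, "ry": 0, "rz": 0.5}
    - {"dx": 0, "dy": 0, "dz": 0.3, "rx": 0.01, "ry": 0, "rz": 1}
  fingers: 0.0

```text
t: 11.88
eef_pos: [535.0, 56.7, 271.7]
tcp_rot: [-3.14, -0.002, 0.581]
ft_force: [-1.8, -2.2, 5.0]
opening: 0.127
```

```bash
python3 -c "
from h import *
st()"
```

```text
t 11.88 [534.99  56.72 271.75] [-3.1402e+00 -1.5000e-03  5.8080e-01] F [-1.78 -2.2   5.03] M [-0.403  0.333  0.093] op 0.127 j [-0.02  0.55  1.9   0.    0.69  0.97]
```

Emit:
play_rows:
  increments:
    - {"dx": 0, "dy": 0, "dz": 0.2, "rx": -0.01, "ry": 0, "rz": 0.5}
    - {"dx": 0, "dy": 0, "dz": 0.4, "rx": -0.01, "ry": 0, "rz": 1}
  fingers: 0.0

```text
t: 12.05
eef_pos: [534.8, 56.7, 271.5]
tcp_rot: [-3.141, -0.001, 0.474]
ft_force: [-2.2, -1.4, 5.9]
opening: 0.127
```

```bash
python3 -c "
from h import *
st()"
```

```text
t 12.05 [534.83  56.71 271.53] [-3.1411e+00 -1.0000e-03  4.7360e-01] F [-2.19 -1.41  5.87] M [-0.147  0.659  0.106] op 0.127 j [-0.02  0.55  1.9   0.    0.69  1.08]
```

Emit:
play_rows:
  increments:
    - {"dx": 0, "dy": 0, "dz": 0.2, "rx": 0, "ry": 0, "rz": 0.5}
    - {"dx": 0, "dy": 0, "dz": 0.4, "rx": 0, "ry": 0, "rz": 1}
  fingers: 0.0

```text
t: 12.22
eef_pos: [534.7, 56.7, 271.3]
tcp_rot: [-3.141, -0.001, 0.366]
ft_force: [-3.8, -0.4, 5.3]
opening: 0.124
```

```bash
python3 -c "
from h import *
st()"
```

```text
t 12.22 [534.73  56.71 271.34] [-3.141e+00 -8.000e-04  3.663e-01] F [-3.82 -0.44  5.27] M [-0.106  0.547  0.096] op 0.124 j [-0.02  0.55  1.9   0.    0.69  1.19]
```

Emit:
play_rows:
  increments:
    - {"dx": -0.2, "dy": -0.1, "dz": 0.2, "rx": 0, "ry": 0, "rz": 0.5}
    - {"dx": -0.2, "dy": -0.1, "dz": 0.3, "rx": 0, "ry": 0, "rz": 1}
  fingers: 0.0

```text
t: 12.38
eef_pos: [534.5, 56.8, 271.2]
tcp_rot: [-3.141, -0.001, 0.259]
ft_force: [-1.8, 0.7, 3.2]
opening: 0.125
```

```bash
python3 -c "
from h import *
st()"
```

```text
t 12.38 [534.5   56.78 271.2 ] [-3.141e+00 -9.000e-04  2.591e-01] F [-1.8   0.66  3.21] M [0.039 0.317 0.126] op 0.125 j [-0.02  0.55  1.91  0.    0.69  1.29]
```

Emit:
play_rows:
  increments:
    - {"dx": 0, "dy": 0, "dz": 0.2, "rx": 0, "ry": 0, "rz": 0.5}
    - {"dx": 0, "dy": 0, "dz": 0.3, "rx": 0, "ry": 0, "rz": 0.8}
  fingers: 0.0

```text
t: 12.55
eef_pos: [534.4, 56.8, 271.0]
tcp_rot: [-3.141, -0.001, 0.173]
ft_force: [-1.3, -0.6, 2.8]
opening: 0.127
```

```bash
python3 look.py z11; python3 -c "
from h import *
st()"
```

```text
t 12.60 [534.44  56.84 270.95] [-3.1409e+00 -7.0000e-04  1.7150e-01] F [-1.79  1.    3.15] M [0.046 0.344 0.1  ] op 0.126 j [-0.02  0.55  1.91  0.    0.69  1.38]
```

View pics/z11.png

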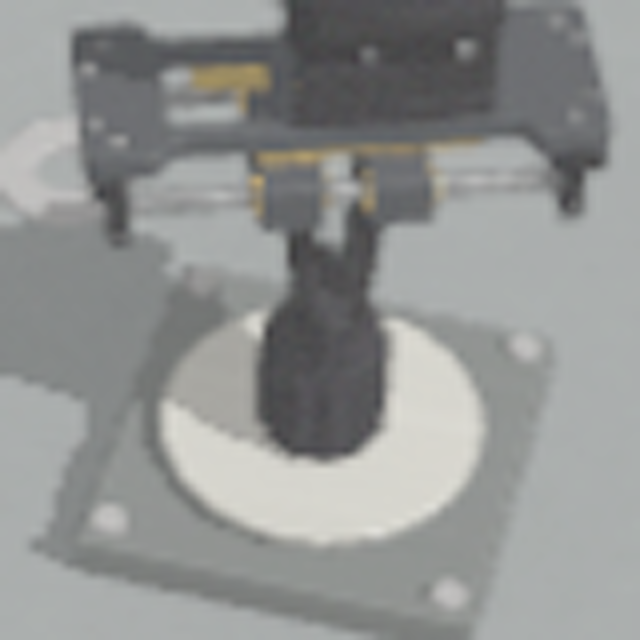

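Emit:
play_rows:
  increments:
    - {"dx": 0, "dy": 0, "dz": 0.1, "rx": 0, "ry": 0, "rz": 0.5}
    - {"dx": 0, "dy": 0, "dz": 0.2, "rx": 0, "ry": 0, "rz": 0.8}
  fingers: 0.0

```text
t: 12.77
eef_pos: [534.4, 56.9, 270.8]
tcp_rot: [-3.141, -0.0, 0.086]
ft_force: [-1.3, 0.7, 4.3]
opening: 0.126
```

```bash
python3 -c "
from h import *
st()"
```

```text
t 12.77 [534.4   56.89 270.77] [-3.1408e+00 -5.0000e-04  8.6000e-02] F [-1.33  0.68  4.34] M [0.107 0.39  0.124] op 0.126 j [-0.02  0.55  1.91  0.    0.69  1.47]
```

Emit:
play_rows:
  increments:
    - {"dx": 0, "dy": 0, "dz": 0, "rx": 0, "ry": 0, "rz": 0.4}
    - {"dx": 0, "dy": 0, "dz": 0.1, "rx": 0, "ry": 0, "rz": 0.6}
  fingers: 0.0

```text
t: 12.93
eef_pos: [534.3, 56.9, 270.7]
tcp_rot: [-3.141, -0.0, 0.022]
ft_force: [-1.4, 0.9, 3.0]
opening: 0.125
```

```bash
python3 -c "
from h import *
st()"
```

```text
t 12.93 [534.33  56.94 270.66] [-3.1407e+00 -3.0000e-04  2.2100e-02] F [-1.38  0.9   3.03] M [0.124 0.335 0.17 ] op 0.125 j [-0.02  0.55  1.91  0.    0.69  1.53]
```

Emit:
play_rows:
  increments:
    - {"dx": 0, "dy": 0, "dz": -0.3, "rx": 0, "ry": 0, "rz": 0}
    - {"dx": 0, "dy": 0, "dz": -0.5, "rx": 0, "ry": 0, "rz": 0}
  fingers: 0.0

```text
t: 13.1
eef_pos: [534.3, 56.9, 270.8]
tcp_rot: [-3.141, 0.0, 0.023]
ft_force: [0.9, 0.5, -5.4]
opening: 0.123
```

```bash
python3 -c "
from h import *
st()"
```

```text
t 13.10 [534.32  56.94 270.84] [-3.1406e+00  1.0000e-04  2.3300e-02] F [ 0.9   0.52 -5.35] M [ 0.078  0.022 -0.003] op 0.123 j [-0.02  0.55  1.91  0.    0.69  1.53]
```

The thread holds: pulled up, z barely moved and Fz fell to −5.4 N. I turn about 5° more for margin and watch the twist.

Emit:
play_rows:
  increments:
    - {"dx": 0, "dy": 0, "dz": 0.2, "rx": 0, "ry": 0, "rz": 0.3}
    - {"dx": 0, "dy": 0, "dz": 0.3, "rx": 0, "ry": 0, "rz": 0.5}
  fingers: 0.0

```text
t: 13.27
eef_pos: [534.3, 57.0, 270.6]
tcp_rot: [-3.141, 0.0, -0.029]
ft_force: [-1.9, 1.0, 3.7]
opening: 0.119
```

```bash
python3 -c "
from h import *
st()"
```

```text
t 13.27 [534.29  56.99 270.56] [-3.1407e+00  3.0000e-04 -2.9200e-02] F [-1.88  0.96  3.71] M [0.211 0.485 0.33 ] op 0.119 j [-0.02  0.55  1.91  0.    0.69  1.58]
```

Emit:
play_rows:
  increments:
    - {"dx": 0, "dy": 0, "dz": 0, "rx": 0, "ry": 0, "rz": 0.2}
    - {"dx": 0, "dy": 0, "dz": 0.1, "rx": 0, "ry": 0, "rz": 0.4}
  fingers: 0.0

```text
t: 13.43
eef_pos: [534.2, 57.1, 270.5]
tcp_rot: [-3.141, 0.001, -0.072]
ft_force: [-2.1, 1.5, 4.5]
opening: 0.125
```

```bash
python3 -c "
from h import *
st()"
```

```text
t 13.43 [534.22  57.08 270.54] [-3.1407e+00  5.0000e-04 -7.1600e-02] F [-2.11  1.52  4.47] M [0.338 0.513 0.465] op 0.125 j [-0.02  0.55  1.91  0.    0.69  1.62]
```

Twist has risen to 0.47 N·m, so the pins are nearly at the teeth. I stop there, relax and let go.

Emit:
play_rows:
  increments:
    - {"dx": 0, "dy": 0, "dz": -0.2, "rx": 0, "ry": 0, "rz": -0.1}
    - {"dx": 0, "dy": 0, "dz": -0.2, "rx": 0, "ry": 0, "rz": -0.1}
  fingers: 0.0

```text
t: 13.6
eef_pos: [534.2, 57.1, 270.6]
tcp_rot: [-3.141, 0.001, -0.06]
ft_force: [-0.2, 1.4, -1.4]
opening: 0.128
```

```bash
python3 -c "
from h import *
st()"
```

```text
t 13.60 [534.21  57.12 270.61] [-3.1407e+00  7.0000e-04 -5.9900e-02] F [-0.24  1.44 -1.39] M [0.245 0.166 0.229] op 0.128 j [-0.02  0.55  1.91  0.    0.69  1.61]
```

Emit:
play_rows:
  increments:
    - {"dx": 0, "dy": 0, "dz": 0, "rx": 0, "ry": 0, "rz": -0.05}
    - {"dx": 0, "dy": 0, "dz": 0, "rx": 0, "ry": 0, "rz": -0.05}
    - {"dx": 0, "dy": 0, "dz": 0, "rx": 0, "ry": 0, "rz": -0.05}
    - {"dx": 0, "dy": 0, "dz": 0, "rx": 0, "ry": 0, "rz": -0.05}
    - {"dx": 0, "dy": 0, "dz": 0, "rx": 0, "ry": 0, "rz": -0.05}
    - {"dx": 0, "dy": 0, "dz": 0, "rx": 0, "ry": 0, "rz": -0.05}
    - {"dx": 0, "dy": 0, "dz": 0, "rx": 0, "ry": 0, "rz": -0.05}
    - {"dx": 0, "dy": 0, "dz": 0, "rx": 0, "ry": 0, "rz": -0.05}
  fingers: 0.7

```text
t: 14.27
eef_pos: [534.2, 57.1, 270.6]
tcp_rot: [-3.141, 0.001, -0.055]
ft_force: [0.6, 0.8, -0.2]
opening: 0.632
```

```bash
python3 look.py z12; python3 -c "
from h import *
st()"
```

```text
t 14.32 [534.2   57.07 270.62] [-3.1407e+00  7.0000e-04 -5.4700e-02] F [-0.89  0.1  -0.49] M [ 0.041 -0.002  0.05 ] op 0.665 j [-0.02  0.55  1.91  0.    0.69  1.61]
```

View pics/z12.png

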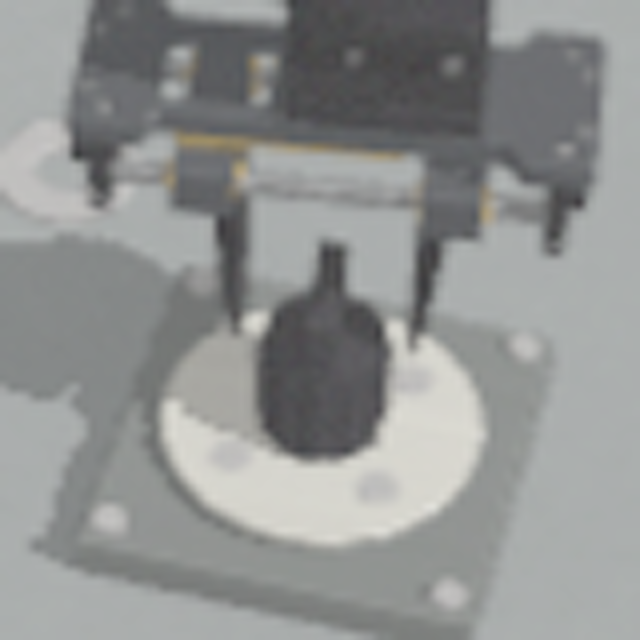

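The knob stays upright and the fingers are clear. Three faint grey spots show on the disc, which I will check again. I lift away.

Emit:
play_rows:
  increments:
    - {"dx": 0, "dy": 0, "dz": -8, "rx": 0, "ry": 0, "rz": 0}
    - {"dx": 0, "dy": 0, "dz": -20, "rx": 0, "ry": 0, "rz": 0}
    - {"dx": 0, "dy": 0, "dz": -40, "rx": 0, "ry": 0, "rz": 0}
    - {"dx": 0, "dy": 0, "dz": -65, "rx": 0, "ry": 0, "rz": 0}
    - {"dx": 0, "dy": 0, "dz": -90, "rx": 0, "ry": 0, "rz": 0}
    - {"dx": 0, "dy": 0, "dz": -110, "rx": 0, "ry": 0, "rz": 0}
    - {"dx": 0, "dy": 0, "dz": -120, "rx": 0, "ry": 0, "rz": 0}
  fingers: 0.7

```text
t: 14.9
eef_pos: [534.2, 57.0, 393.6]
tcp_rot: [-3.141, -0.003, -0.055]
ft_force: [-0.6, 0.4, 0.8]
opening: 0.7
```

Emit:
play_rows:
  increments:
    - {"dx": -15, "dy": 15, "dz": 0, "rx": 0, "ry": 0, "rz": 0}
    - {"dx": -40, "dy": 40, "dz": 0, "rx": 0, "ry": 0, "rz": 0}
    - {"dx": -60, "dy": 75, "dz": 0, "rx": 0, "ry": 0, "rz": 0}
    - {"dx": -80, "dy": 110, "dz": 0, "rx": 0, "ry": 0, "rz": 0}
    - {"dx": -100, "dy": 145, "dz": 0, "rx": 0, "ry": 0, "rz": 0}
    - {"dx": -100, "dy": 180, "dz": 0, "rx": 0, "ry": 0, "rz": 0}
    - {"dx": -100, "dy": 210, "dz": 0, "rx": 0, "ry": 0, "rz": 0}
    - {"dx": -100, "dy": 220, "dz": 0, "rx": 0, "ry": 0, "rz": 0}
  fingers: 0.7

```text
t: 15.57
eef_pos: [421.9, -160.1, 393.3]
tcp_rot: [-3.141, -0.004, -0.057]
ft_force: [0.1, 0.7, -0.5]
opening: 0.701
```

```bash
python3 look.py z13; python3 -c "
from h import *
st()
c=shot('top','pics/top13.png'); im=c['image'][174:254,189:269,::-1].astype(float)
cv2.imwrite('pics/z14.png',cv2.resize((255*(im/255)**.5).astype(np.uint8),(560,560),interpolation=cv2.INTER_CUBIC))"
```

```text
t 15.62 [ 422.12 -160.05  393.09] [-3.1411 -0.0032 -0.0575] F [ 0.4  -0.77 -0.16] M [-0.009  0.049 -0.006] op 0.699 j [-0.51  0.26  1.98  0.    0.9   1.12]
```

View pics/z13.png

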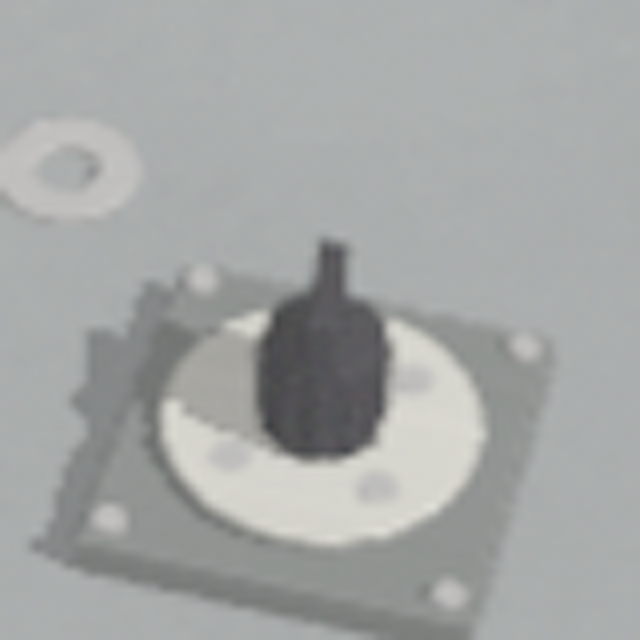

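View pics/z14.png

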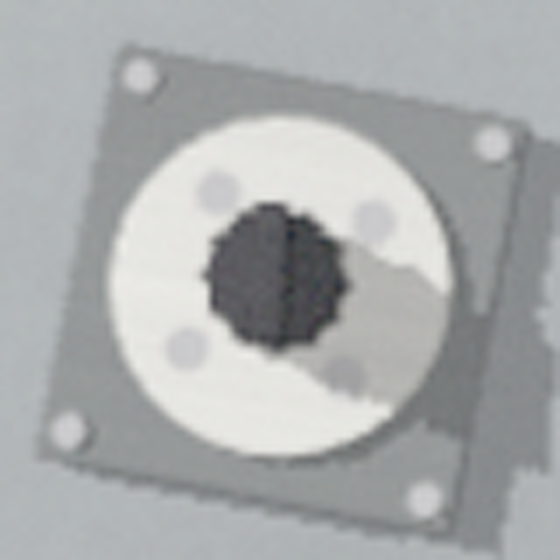

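The four spots are symmetric about the fixture. They look like the spring posts showing flush through the pressed disc, not damage. The knob stands upright and central, and the arm is clear. I hand in.

```bash
python3 -c "
from h import *
print(env.job_done()); st()"
```

```text
the job is handed in; nothing more can be done
None
the job is handed in; nothing more can be done
```

The disc is clamped and the job is handed in, at about 15.6 s on the robot's clock. I have no verdict on it.

**What I did**
- I gripped the knob by its wing and lowered it over the stud until the pins rested on the flights, underside at about 38 mm.
- I turned it back about 29° until it dropped onto the disc, then pressed it about 2.5–3 mm down with about 6 N.
- I turned it about 68° clockwise and stopped when the twist reached about 0.47 N·m. Then I relaxed the arm, let go and backed off.

**Last checks**
- **Thread holds:** after about 63° of turn, a small upward pull moved the tool less than 0.2 mm, with a force of about −5 N.
- **Forces:** the highest push I read was about 13 N, for a moment at first contact with the flights. That is slightly over the advised 10 N; later pushes stayed around 6–7 N.
- **Clamping depth:** I estimate 3.7–4.4 mm from tool height. The exact value is uncertain by a few tenths, because the drop onto the disc was only located to about 0.5 mm.
- **Pictures after release:** the knob stands upright and centred, and the disc is still down. Four grey spots have appeared on it, which look like spring posts showing through. I did not confirm that.
- **Bystanders:** the big washer looks unmoved in the last close-up. I did not re-image the others, but the arm never went near them at bench height.

**Disagreement:** the two cameras differed by up to about 4 mm along x on the stud and the knob. I used a compromise position and corrected it by the lateral force felt while lowering.

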